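Close and lock the tile case mould

TASK

Get the case mould on the plywood jig ready for casting: first press the spray bottle's nozzle cap right down and let it up again to coat the tile model with release, then set the loose mould cover on the base, fully down over the model and flush all round, long side to long side. Then fit every hold-down on the bench (two to four), at least one in the slotted strut on each side of the mould: head down through the slot until the shoulder rests on the strut, then a quarter turn, so that the head catches under the lips and the tongue lies squarely across, over the rim of the cover. Leave the mug, the powder bottle and the sample tile where they are.

Things in the scene. Friction and masses are not known exactly. Their poses are not given: they have to be found in the camera images.
- nozzle_top (a point): Centre of the top of the sprung nozzle cap (grey, round, 26 mm across, 18 mm tall) on the white spray bottle (52 mm across) strapped to the far end of the plywood jig board, 160 mm beyond the mould's centre along the board, its jet facing the mould. Bottle fixed; cap top about 170 mm above the bench.
- nozzle (a joint): Travel of the nozzle cap in m: 0 up, 0.007 fully down; a spring (about 3 N at the top, 8 N at the bottom) lifts it again when let go.
- mould_base: Fixed lower half of the mould on the 12 mm jig board: plaster block 150 (x) x 130 (y) x 29 mm, origin at the centre of its underside. On it, in the middle, a raised terracotta tile model 116 (x) x 96 (y) x 6 mm with a leaf. x runs along the struts, towards the bottle; rail_left is on its +y side. z up.
- rail_left: Slotted steel strut fixed to the board, its centre line 91 mm to +y of the mould's centre: 210 mm long (x, as the mould's x), 41 wide, 41 high, origin at the centre of its underside. On top a slot 22.3 mm wide (edges rounded 2.5 mm) runs its whole length between end caps; the lips beside it turn down 9 mm; hollow inside, 36 mm wide.
- rail_right: The same strut, its centre line 91 mm to the -y side of the mould's centre; same axes.
- cover_neck (a point): Centre of the square pouring neck (36 x 36 x 44 mm) on the loose mould cover: plaster slab 150 (x) x 130 (y) x 14 mm, about 0.45 kg, hollow underneath (122 x 102 x 8 mm) to go over the tile model with 3 mm play. This point is 36 mm above the cover's underside; seated, 65 mm above the mould_base origin. x along the 150 mm side, z up. Fits either way round.
- holddown1_grip (a point): Centre of the upright black grip plate, 40 (x) x 12 (y) x 34 mm, on top of a steel hold-down (one rigid piece, 0.15 kg, 61 mm tall, standing on its head). On the stem's axis, 44 mm above the underside of the head; with the shoulder on a strut, 68 mm above the strut's origin. x points to the tongue's tip, z up. None if absent.
- holddown1_tip (a point): Tip of its tongue (16 wide, 6 thick, 44 mm to +x of the stem's axis, 18 to -x), lower edge, 23 mm below the grip's centre; turned to the mould it lies 2 mm above the seated cover. From below: hammer head 32 (x) x 18 (y) x 6 mm, corners cut; round stem 16 across, 11 long; round shoulder 36 across, 4 thick, with the head then 2 mm below the lips; tongue; grip. None if absent.
- holddown2_grip (a point): Same for another hold-down of the same shape (None if absent).
- holddown2_tip (a point): Its tongue's tip (None if absent).
- holddown3_grip (a point): Same for another hold-down of the same shape (None if absent).
- holddown3_tip (a point): Its tongue's tip (None if absent).
- holddown4_grip (a point): Same for another hold-down of the same shape (None if absent).
- holddown4_tip (a point): Its tongue's tip (None if absent).
- mug: Bystander: white mug, 80 mm across, 92 mm tall, origin at the centre of its underside.
- powder_bottle: Bystander: white plastic bottle, 60 mm across, 150 mm tall, origin at the centre of its underside.
- sample_tile: Bystander: fired tile 100 x 100 x 10 mm with a green leaf, origin at the centre of its underside.
Things that resemble listed ones, but are neither listed nor needed, are in the scene too. What is shaped like the part that bears cover_neck but orange is not meant.

How it is judged:
By the outcome, as a careful person would: the job done as asked, in the order asked, and still so for the second after the job is handed in, with the robot touching nothing.
Of holddown1, holddown2, holddown3, holddown4 only 2 to 4 are there at a start; the rules pass over those that are not, and their reading is None.
At some moment in a run one of cover, holddown1, holddown2, holddown3, holddown4 may be knocked a few centimetres aside while the robot is not near it.
It also fails if it takes over 210 s, if anything falls off the work surface, if the arm or the gripper's body presses on something with over 40 N, if the wrist force passes 120 N, or if a joint passes its speed limit or range.

ROBOT

A 7-joint arm with a two-finger parallel gripper is mounted at the origin on the work surface. World frame = base frame: x ahead of the robot, y to its left, z up, the work surface at z = 0. Lengths are in m, angles in rad, forces in N, time in s.
With the tool pointing down it reaches from about 0.425 to 0.95 m from the base axis. Payload 4.7 kg.
Tool frame: the origin (TCP) lies at the very end of the fingers, on their centre line; the grasp point (between the pads) lies behind it (r.grip_point_offset is the z of the grasp point in the tool frame, in m); z points along the fingers, y is the direction in which the jaws open and shut (so a half turn about z gives the same grasp; the last joint's range is limited). The gripper opens to 87 mm and grips with 3 to 60 N. Pads are 19 mm wide; open, the fingers measure 117 mm over their backs; the gripper's body (75 mm by 190 mm) begins 51 mm behind the grasp point.
Start: joints at [1.14, 0.469, -0.049, 1.532, 0.024, 1.141, -0.082], TCP at [0.264, -0.621, 0.223] pointing down, gripper open.
Joint ranges: [-2.59, 2.59], [-0.33, 1.99], [-1.39, 1.29], [0.1, 2.45], [-1.04, 4.18], [0.21, 1.99], [-2.66, 2.66]. Speed limits (rad/s): [2.57, 2.57, 3.14, 3.14, 3.14, 3.14, 3.14].

INTERFACE

Orientations are given as a unit quaternion [x, y, z, w].
In Python, from cell import r gives the robot as it stands.
- The arm moves only by the tool arm_command, never from a script. Its argument "steps" is a list that holds one entry, the list of rows, each a list of 5 numbers: the gripper's target within -1 to 1 (fully open at 1, half-way at 0, shut at -1), then the shift along the tool's x, y, z in cm, then the turn about the tool's z in rad. A call has 1 to 10 rows; each row shifts and turns the pose as measured when the row begins, along the tool's axes as they then stand; what a row does not reach is not made up. A row lasts 1/12 s, in which the tool goes at most 41.7 mm and 7.16 degrees, less where a joint would pass 70% of its speed; a pose out of reach is approached as far as the arm can. A call is refused whole if a number of a shift passes 4.17 or a number of a turn 0.125, either way. A call with a gripper value outside its range is refused whole. The fingers move at their own pace and stop on an object; "squeeze" is the grip in N (left out, the last holds). Time passes only in rows, so rows that do not move let the fingers close. It gives the time, the measured TCP pose, the force and the opening at its end, in the units of the state.
- r.sense(): the state, without advancing time (a new reading comes with each control period).
- r.read_camera(name): name is "scene" or "top" or "wrist"; returns the picture (420x560x3 uint8, red, green, blue); there is no depth.
- r.camera_params(name): a dict with "camera_matrix" (3x3 intrinsics, pixels), "rvec" (rotation vector, rad) and "tvec" (3), from world to camera coordinates, as OpenCV has them; the wrist camera has in their place "T_tool_cam" (4x4, takes a point from camera to tool coordinates, whose origin is the TCP and whose axes are the flange's). Camera axes: x right, y down, z forward; pixel columns grow to the right and rows downward; lengths in m; the calibration is good to about 2 mm. A picture is of the moment at which its call begins: read the wrist's pose just before it. camera_params takes no time and is no camera call.
- r.finish_job(): hands the job in, once; it reports no verdict.
The state is a dict: "time": time; "qpos": joint angles; "joint_vel": joint speeds; "tau": joint torques, N m; "position": TCP position; "ee_rot": TCP orientation; "contact_force": force on the tool from outside, world axes, zero at the start; "wrist_torque": the same for the moment, N m; "width": opening from 0.0 (shut) to 1.0 (fully open).
Only numpy, scipy, OpenCV 4.12 (cv2) and the standard library are available. Lean on these libraries where they do the work, as an engineer would, in place of code of your own. Each camera call takes 0.05 s, during which the arm holds its last target.

## Working session

There is one attempt and no reset: what is moved stays moved. The work goes in short steps, Python scripts to look and compute and a tool call to move; the robot and the scene stay as the last step left them, time stands still between calls to the robot, and variables do not carry over. Pictures are saved under pics/ and viewed, and the job is handed in when it is done.

Besides the shell and the picture viewer there is one more tool, called after ">>>" as name(argument=value, ...) on one line, values as JSON. arm_command: Moves the arm, as the interface text tells. Its arguments: {"type":"object","properties":{"steps":{"type":"array"},"squeeze":{"type":"number"}},"required":["steps"]}

```bash
mkdir -p pics; ls; python3 - <<'E'
from cell import r
import cv2
s=r.sense();print(s); print(r.grip_point_offset)
for n in ["scene","top","wrist"]:
    im=r.read_camera(n); cv2.imwrite(f"pics/{n}0.png",im[:,:,::-1]); print(n,r.camera_params(n))
E
```

```text
pics
{'time': 0.0, 'qpos': array([ 1.14009253,  0.46945519, -0.04856605,  1.53368858,  0.0240288 ,
        1.14098135, -0.08229253]), 'joint_vel': array([ 0.00037588, -0.00033385, -0.001292  ,  0.00069845,  0.00026414,
       -0.00051314, -0.0022253 ]), 'tau': array([-1.74301213e-04, -5.07978022e+01, -8.11795145e-02, -2.36154521e+01,
       -6.13858597e-02,  3.78794584e-02,  1.79988192e-04]), 'position': array([ 0.26375779, -0.62068787,  0.22149231]), 'ee_rot': array([ 9.79888183e-01,  1.99544974e-01, -2.04048062e-04, -9.53705135e-04]), 'contact_force': array([-1.12054721,  0.58897717,  0.26299109]), 'wrist_torque': array([-0.03118975,  0.00486715, -0.0133245 ]), 'width': 1.0000510359317945}
-0.0187
scene {'camera_matrix': array([[525.85125544,   0.        , 277.39839431],
       [  0.        , 525.85125544, 207.96381056],
       [  0.        ,   0.        ,   1.        ]]), 'rvec': array([ 2.2497626 ,  1.30922797, -0.38313065]), 'tvec': array([-0.21014252, -0.26443194,  1.66870002])}
top {'camera_matrix': array([[516.85045116,   0.        , 276.20673715],
       [  0.        , 516.85045116, 214.88633526],
       [  0.        ,   0.        ,   1.        ]]), 'rvec': array([ 2.16436205, -2.15628676,  0.14148334]), 'tvec': array([-0.02071196,  0.47486101,  1.58179049])}
wrist {'camera_matrix': array([[371.89620896,   0.        , 272.66118395],
       [  0.        , 371.89620896, 202.89342495],
       [  0.        ,   0.        ,   1.        ]]), 'T_tool_cam': array([[ 9.05914725e-04, -9.56260837e-01, -2.92513916e-01,
         8.09372154e-02],
       [ 9.99999470e-01,  1.00926937e-03, -2.02419524e-04,
         4.27017324e-04],
       [ 4.88791199e-04, -2.92513577e-01,  9.56261245e-01,
        -1.60809094e-01],
       [ 0.00000000e+00,  0.00000000e+00,  0.00000000e+00,
         1.00000000e+00]])}
```

View pics/scene0.png

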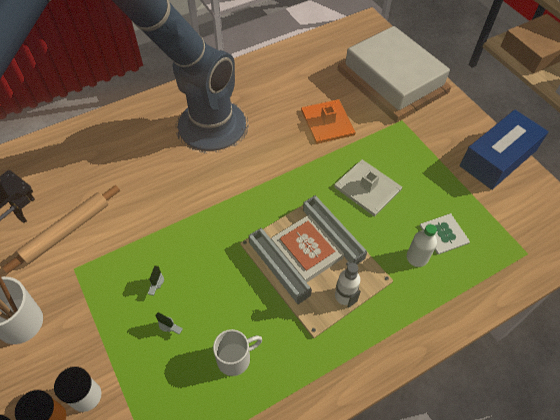

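View pics/top0.png

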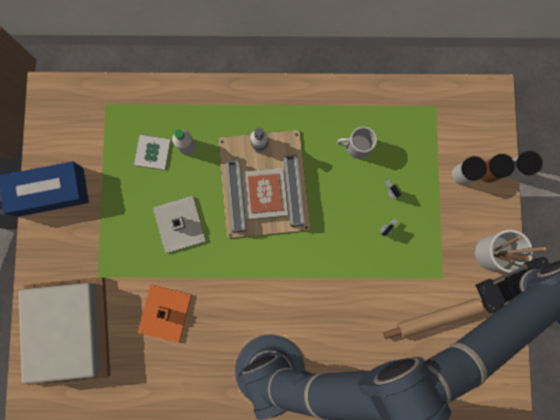

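View pics/wrist0.png

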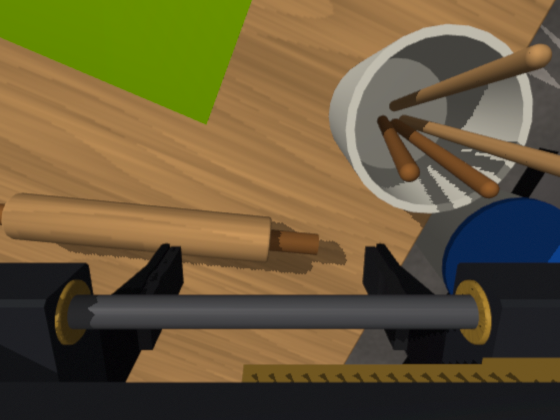

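```bash
cat > h.py <<'E'
from cell import r
import cv2, numpy as np
from scipy.spatial.transform import Rotation as R
def camRt(name,s=None):
    p=r.camera_params(name); K=p["camera_matrix"]
    if name=="wrist":
        s=s or r.sense()
        T=np.eye(4);T[:3,:3]=R.from_quat(s["ee_rot"]).as_matrix();T[:3,3]=s["position"]
        W=T@np.array(p["T_tool_cam"]); W=np.linalg.inv(W); return K,W[:3,:3],W[:3,3]
    return K,cv2.Rodrigues(p["rvec"])[0],np.array(p["tvec"])
def unproj(C,px,z):
    K,Rm,t=C; px=np.atleast_2d(px).astype(float); z=np.broadcast_to(z,len(px))
    d=(np.linalg.inv(K)@np.c_[px,np.ones(len(px))].T).T@Rm; c=-Rm.T@t
    return c+d*((z-c[2])/d[:,2])[:,None]
def proj(C,P):
    K,Rm,t=C; P=np.atleast_2d(P); q=(P@Rm.T+t)@K.T; return q[:,:2]/q[:,2:]
def shot(name,fn,s=None):
    s=r.sense(); im=r.read_camera(name)[:,:,::-1].copy(); cv2.imwrite("pics/"+fn+".png",im); 
    np.save("pics/"+fn+".npy",np.r_[s["position"],s["ee_rot"]]); return im,camRt(name,s)
def load(name,fn):
    v=np.load("pics/"+fn+".npy"); return cv2.imread("pics/"+fn+".png"),camRt(name,dict(position=v[:3],ee_rot=v[3:]))
def crop(fn,x0,y0,x1,y1,k,out):
    im=cv2.imread("pics/"+fn+".png")[y0:y1,x0:x1]; im=cv2.resize(im,None,fx=k,fy=k,interpolation=cv2.INTER_CUBIC); cv2.imwrite("pics/"+out+".png",im)
def yaw(s): 
    m=R.from_quat(s["ee_rot"]).as_matrix(); return np.arctan2(m[1,0],m[0,0])
def to(target,yw=None):
    s=r.sense(); m=R.from_quat(s["ee_rot"]).as_matrix(); d=m.T@(np.array(target)-s["position"])*100
    print("pos",s["position"].round(4),"yaw",round(yaw(s),4),"t",round(s["time"],2),"w",round(s["width"],3),"tool cm",d.round(2), "tilt",m[2].round(3), "turn",None if yw is None else round(-((yw-yaw(s)+np.pi)%(2*np.pi)-np.pi),3))
E
python3 - <<'E'
from h import *
crop("top0",205,120,325,250,6,"t1"); crop("top0",140,180,260,270,6,"t2"); crop("top0",330,120,450,250,6,"t3")
crop("scene0",120,240,300,390,4,"s3")
E
```

```text
(no output)
```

View pics/t1.png

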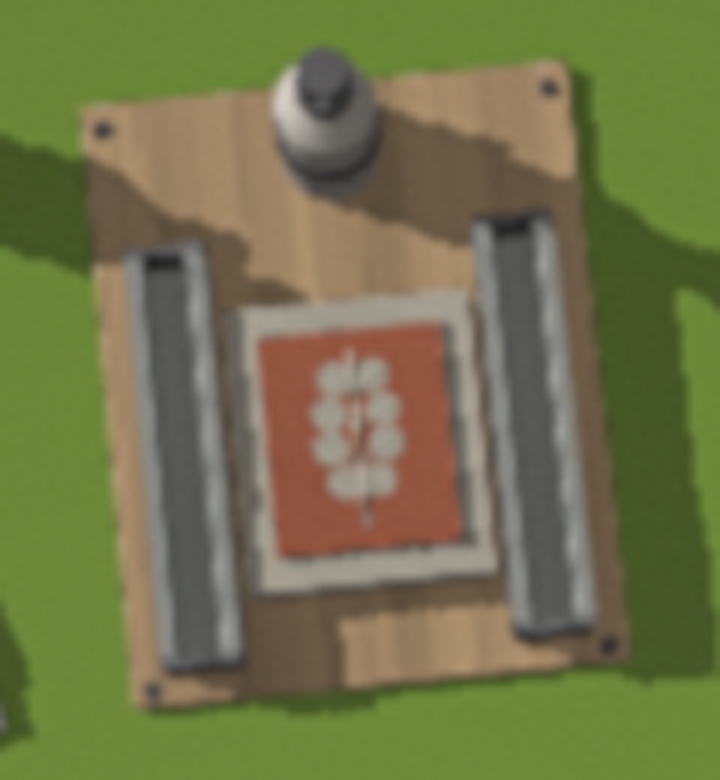

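View pics/t3.png

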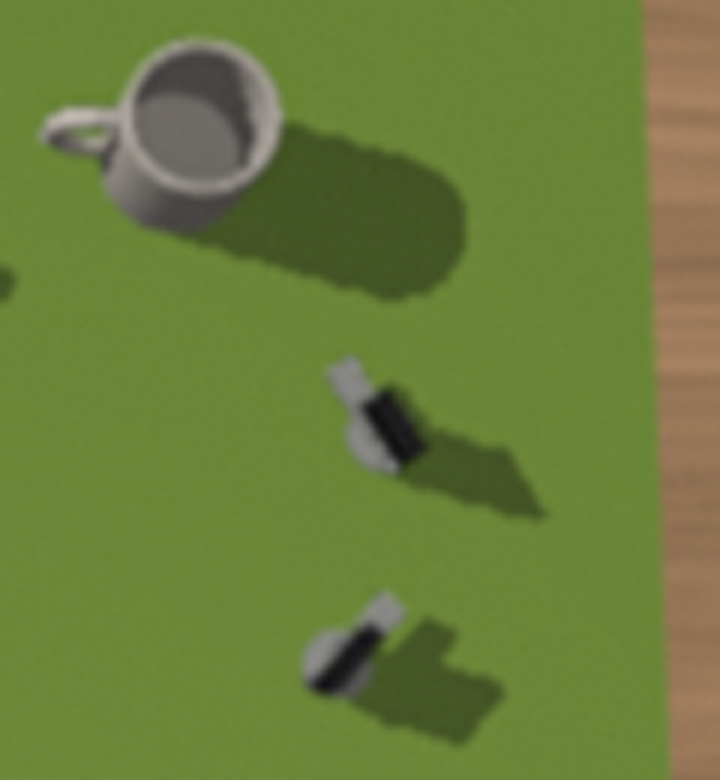

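View pics/s3.png

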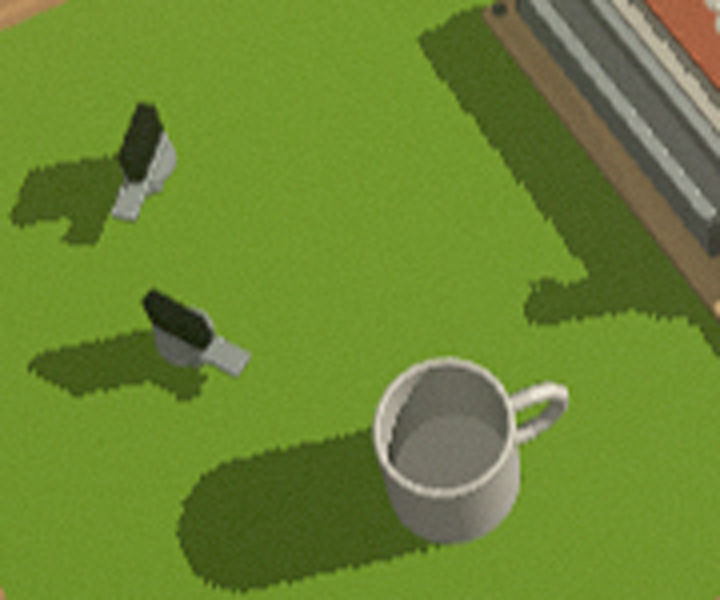

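View pics/t2.png

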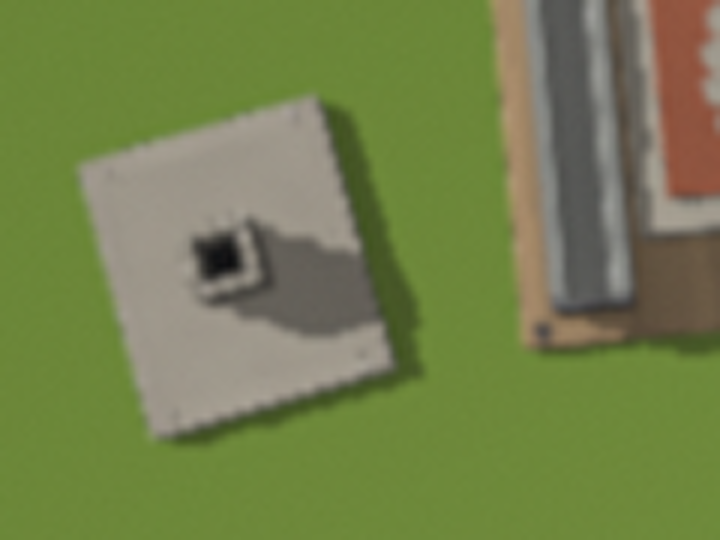

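```bash
python3 - <<'E'
from h import *
C=camRt("top")
f=lambda pts,o,z:unproj(C,np.array(pts)/6+np.array(o),z).round(4)
o=(205,120)
m=f([(258,340),(443,323),(464,540),(280,556)],o,.047);print("model",m,m.mean(0))
b=f([(237,310),(466,292),(496,570),(262,592)],o,.041);print("base",b,b.mean(0))
print("board",f([(82,105),(568,62),(628,660),(135,707)],o,.012),f([(82,105),(568,62),(628,660),(135,707)],o,.012).mean(0))
rl=f([(126,252),(203,243),(243,660),(165,668)],o,.053);print("railL",rl,rl.mean(0))
rr=f([(473,220),(550,212),(594,628),(516,636)],o,.053);print("railR",rr,rr.mean(0))
print("noz",f([(325,72)],o,.17))
o=(140,180)
c=f([(80,165),(318,97),(392,368),(153,438)],o,.014);print("cover",c,c.mean(0)); print("neck",f([(218,257)],o,.058))
for k in range(4): print(np.linalg.norm(c[k]-c[(k+1)%4]))
o=(330,120)
print("hd A grip",f([(380,398),(407,466)],o,.061),f([(345,365)],o,.027)); print("hdB",f([(378,628),(322,690)],o,.061),f([(388,600)],o,.027))
E
```

```text
model [[ 0.5922  0.0693  0.047 ]
 [ 0.6017 -0.0266  0.047 ]
 [ 0.488  -0.0377  0.047 ]
 [ 0.4793  0.0569  0.047 ]] [0.5403   0.015475 0.047   ]
base [[ 0.6093  0.0807  0.041 ]
 [ 0.6194 -0.0386  0.041 ]
 [ 0.4733 -0.0543  0.041 ]
 [ 0.4614  0.0662  0.041 ]] [0.54085 0.0135  0.041  ]
board [[ 0.7267  0.1665  0.012 ]
 [ 0.7517 -0.0937  0.012 ]
 [ 0.4297 -0.1243  0.012 ]
 [ 0.4041  0.1333  0.012 ]] [0.57805 0.02045 0.012  ]
railL [[0.6371 0.1379 0.053 ]
 [0.6421 0.0981 0.053 ]
 [0.425  0.075  0.053 ]
 [0.4208 0.1147 0.053 ]] [0.53125  0.106425 0.053   ]
railR [[ 0.6549 -0.0419  0.053 ]
 [ 0.6594 -0.082   0.053 ]
 [ 0.4421 -0.1041  0.053 ]
 [ 0.4379 -0.0642  0.053 ]] [ 0.548575 -0.07305   0.053   ]
noz [[0.6995 0.0322 0.17  ]]
cover [[0.4987 0.3679 0.014 ]
 [0.5354 0.244  0.014 ]
 [0.3927 0.2022 0.014 ]
 [0.3558 0.3254 0.014 ]] [0.44565  0.284875 0.014   ]
neck [[0.4457 0.286  0.058 ]]
0.12922112830338545
0.1486960994780966
0.12860734815709407
0.14908608251610878
hd A grip [[ 0.5612 -0.3795  0.061 ]
 [ 0.5259 -0.3925  0.061 ]] [[ 0.5849 -0.3695  0.027 ]]
hdB [[ 0.4424 -0.3755  0.061 ]
 [ 0.4106 -0.3463  0.061 ]] [[ 0.4607 -0.3891  0.027 ]]
```

>>> arm_command(steps=[[[-1,3.4,-2.25,-0.3,0],[-1,3.4,-2.25,-0.3,0],[-1,3.4,-2.25,-0.3,0],[-1,3.4,-2.25,-0.3,0],[-1,3.4,-2.25,-0.3,0],[-1,3.4,-2.25,-0.3,0],[-1,3.4,-2.25,-0.3,0],[-1,3.4,-2.25,-0.3,0],[-1,3.4,-2.25,-0.3,0],[-1,3.4,-2.25,-0.3,0]]])

```text
time: 0.98
position: [0.486, -0.2825, 0.2458]
ee_rot: [0.982, 0.188, -0.005, -0.001]
contact_force: [2.1, -1.4, 0.0]
width: 0.325
```

```bash
python3 - <<'E'
from h import *
to([.60,.022,.25])
shot("wrist","w1")
E
```

```text
pos [ 0.486  -0.2825  0.2458] yaw 0.3774 t 0.98 w 0.325 tool cm [ 21.81 -24.11  -0.53] tilt [-0.01  -0.004 -1.   ] turn None
```

View pics/w1.png

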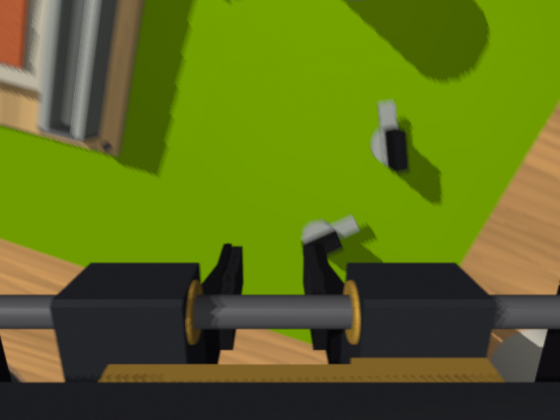

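>>> arm_command(steps=[[[-1,2.7,-3.0,-0.1,0],[-1,2.7,-3.0,-0.1,0],[-1,2.7,-3.0,-0.1,0],[-1,2.7,-3.0,-0.1,0],[-1,2.7,-3.0,-0.1,0],[-1,2.7,-3.0,-0.1,0],[-1,2.7,-3.0,0,0],[-1,2.7,-3.0,0,0],[-1,0,0,0,0],[-1,0,0,0,0]]])

```text
time: 1.87
position: [0.5992, 0.037, 0.2508]
ee_rot: [0.98, 0.197, -0.003, -0.005]
contact_force: [-0.2, -1.8, -0.2]
width: 0.005
```

```bash
python3 - <<'E'
from h import *
to([.6995,.0324,.20],1.57)
shot("wrist","w2")
E
```

```text
pos [0.5992 0.037  0.2508] yaw 0.3975 t 1.87 w 0.005 tool cm [9.09 4.36 5.  ] tilt [-0.004 -0.01  -1.   ] turn -1.173
```

View pics/w2.png

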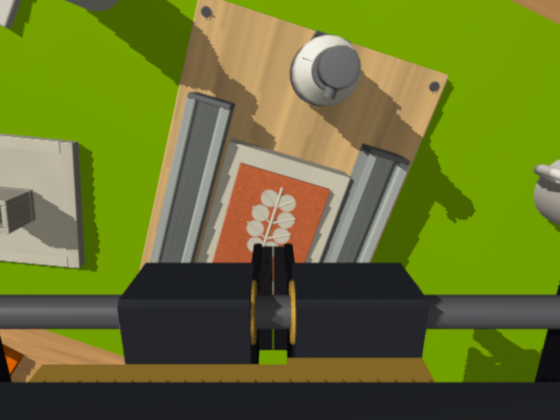

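```bash
python3 - <<'E'
from h import *
im,C=load("wrist","w2")
print("cap",unproj(C,[(339,67)],.17).round(4))
print("model far corners",unproj(C,[(240,163),(330,190)],.047).round(4))
print("base far corners",unproj(C,[(234,140),(350,174)],.041).round(4))
Cx=np.array([.540,.0155]);a=.106;ca,sa=np.cos(a),np.sin(a);Rm=np.array([[ca,-sa],[sa,ca]])
for p in [(58,48),(58,-48),(75,65),(75,-65)]: print(p,(Cx+Rm@np.array(p)/1000).round(4))
print("railL far end",unproj(C,[(191,95),(233,105)],.053).round(4),(Cx+Rm@[.105,.1115]).round(4),(Cx+Rm@[.105,.0705]).round(4))
print("railR far end",unproj(C,[(365,148),(408,162)],.053).round(4),(Cx+Rm@[.105,-.0705]).round(4),(Cx+Rm@[.105,-.1115]).round(4))
print((Cx+Rm@[.16,0]).round(4))
E
```

```text
cap [[0.7009 0.0364 0.17  ]]
model far corners [[ 0.5951  0.0724  0.047 ]
 [ 0.6048 -0.0217  0.047 ]]
base far corners [[ 0.613   0.0864  0.041 ]
 [ 0.6268 -0.0346  0.041 ]]
(58, 48) [0.5926 0.0694]
(58, -48) [ 0.6028 -0.0261]
(75, 65) [0.6077 0.0881]
(75, -65) [ 0.6215 -0.0412]
railL far end [[0.6382 0.1375 0.053 ]
 [0.645  0.0983 0.053 ]] [0.6326 0.1375] [0.637  0.0967]
railR far end [[ 0.657  -0.0332  0.053 ]
 [ 0.661  -0.0778  0.053 ]] [ 0.6519 -0.0435] [ 0.6562 -0.0843]
[0.6991 0.0324]
```

>>> arm_command(steps=[[[-1,3.06,1.4,0,0],[-1,3.06,1.4,0,0],[-1,3.06,1.4,0,0],[-1,0,0,0,0],[-1,0,0,3.0,0],[-1,0,0,2.5,0],[-1,0,0,0,0]]])

```text
time: 2.5
position: [0.6994, 0.0227, 0.1907]
ee_rot: [0.981, 0.192, -0.006, -0.003]
contact_force: [-1.1, -0.0, -1.0]
width: 0.007
```

```bash
python3 - <<'E'
from h import *
to([.700,.034,.163],1.57)
shot("scene","n1"); crop("n1",290,200,410,320,5,"n1c")
E
```

```text
pos [0.6994 0.0227 0.1907] yaw 0.3862 t 2.5 w 0.007 tool cm [ 0.51 -1.    2.77] tilt [-0.011 -0.008 -1.   ] turn -1.184
```

View pics/n1c.png

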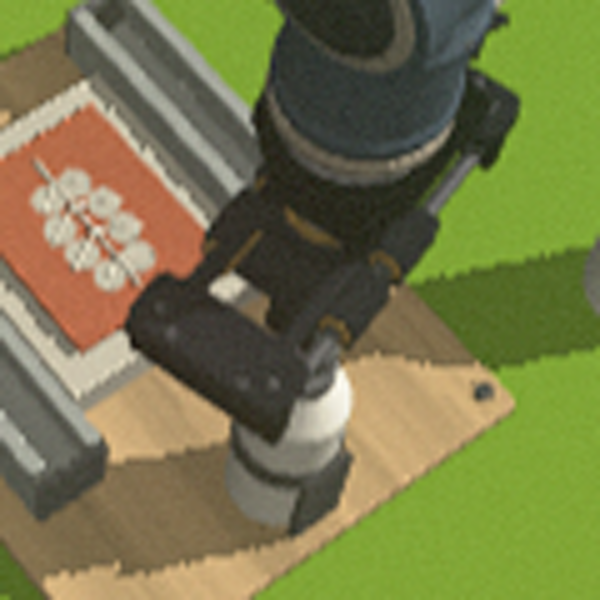

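>>> arm_command(steps=[[[-1,0.5,-1.0,0,0],[-1,0,0,0,0],[-1,0,0,0,0],[-1,0,0,0.8,0],[-1,0,0,0.5,0]]])

```text
time: 2.97
position: [0.7033, 0.0331, 0.1876]
ee_rot: [0.982, 0.19, 0.001, -0.002]
contact_force: [-1.0, -0.0, -0.4]
width: 0.005
```

```bash
python3 - <<'E'
from h import *
to([.700,.034,.163],1.57); print(r.sense()["contact_force"])
E
```

```text
pos [0.7033 0.0331 0.1876] yaw 0.3829 t 2.97 w 0.005 tool cm [-0.28 -0.2   2.46] tilt [ 0.002 -0.003 -1.   ] turn -1.187
[-1.02404535 -0.01340495 -0.41622037]
```

>>> arm_command(steps=[[[-1,-0.3,-0.1,0.7,0],[-1,0,0,0.7,0],[-1,0,0,0.7,0],[-1,0,0,0.6,0],[-1,0,0,0.5,0]]])

```text
time: 3.38
position: [0.701, 0.0334, 0.1631]
ee_rot: [0.982, 0.19, 0.003, -0.001]
contact_force: [-14.3, -2.6, 37.4]
width: 0.005
```

>>> arm_command(steps=[[[-1,0,0,0,0],[-1,0,0,0,0]]])

```text
time: 3.55
position: [0.7008, 0.0333, 0.1674]
ee_rot: [0.982, 0.19, 0.004, -0.0]
contact_force: [-1.6, -0.0, 3.6]
width: 0.006
```

```bash
python3 - <<'E'
from h import *
to([.700,.034,.163],1.57); print(r.sense()["contact_force"])
shot("scene","n2"); crop("n2",290,200,410,320,5,"n2c")
E
```

```text
pos [0.7008 0.0333 0.1674] yaw 0.382 t 3.55 w 0.006 tool cm [-0.05 -0.09  0.44] tilt [ 0.007  0.001 -1.   ] turn -1.188
[-1.64896401 -0.02781956  3.61304154]
```

View pics/n2c.png

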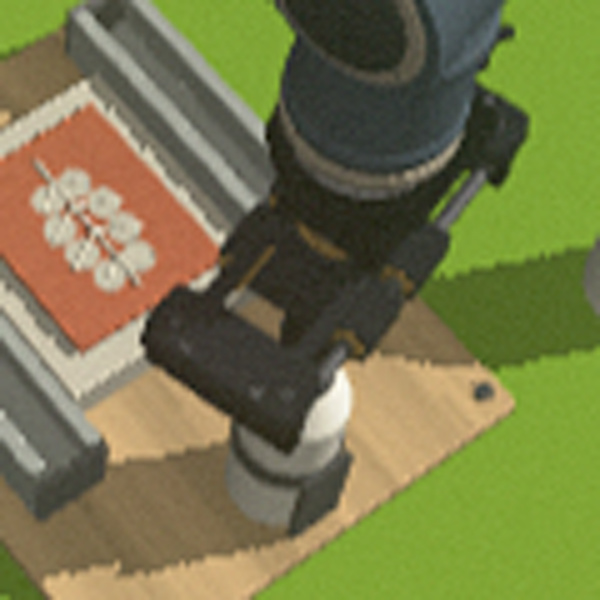

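>>> arm_command(steps=[[[-1,0,0,0.5,0],[-1,0,0,0.5,0],[-1,0,0,0.4,0]]])

```text
time: 3.85
position: [0.7011, 0.0333, 0.1633]
ee_rot: [0.982, 0.189, 0.005, 0.001]
contact_force: [-9.2, -2.5, 20.6]
width: 0.008
```

>>> arm_command(steps=[[[-1,0,0,0.4,0]]])

```text
time: 3.93
position: [0.7011, 0.0334, 0.1633]
ee_rot: [0.982, 0.189, 0.005, 0.002]
contact_force: [-6.8, -1.2, 17.8]
width: 0.004
```

>>> arm_command(steps=[[[-1,0,0,-3,0],[-1,0,0,-3,0],[0,-1.4,-3.3,-1,0.01],[1,-1.5,-3.6,0,0.01],[1,-1.5,-3.6,0,0.01],[1,-1.5,-3.6,0,0.01],[1,-1.5,-3.6,0,0.01],[1,-1.5,-3.6,0,0.01],[1,-1.5,-3.6,0,0.01],[1,-1.5,-3.6,0,0.01]]])

```text
time: 4.77
position: [0.4925, 0.2587, 0.2281]
ee_rot: [0.991, 0.136, 0.007, 0.005]
contact_force: [-0.2, -1.2, -0.6]
width: 0.524
```

```bash
python3 - <<'E'
from h import *
to([.435,.283,.19],.285); shot("scene","n3"); crop("n3",290,200,410,320,5,"n3c")
shot("top","top1"); shot("wrist","w3")
E
```

```text
pos [0.4925 0.2587 0.2281] yaw 0.2733 t 4.77 w 0.524 tool cm [-4.93 -3.93  3.71] tilt [ 0.012  0.011 -1.   ] turn -0.012
```

View pics/n3.png

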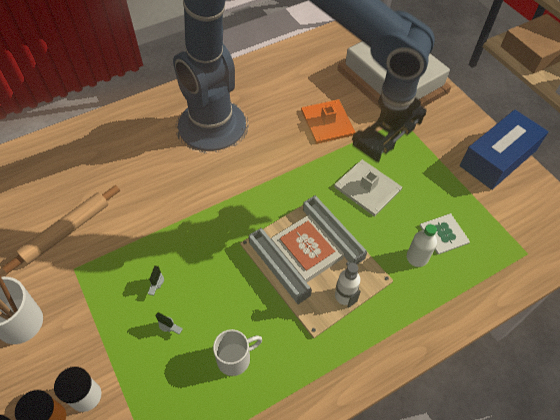

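View pics/top1.png

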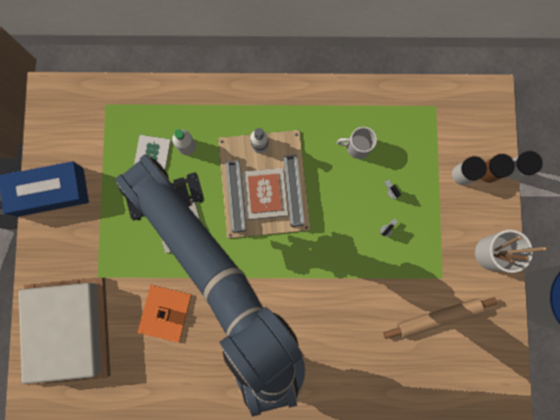

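View pics/w3.png

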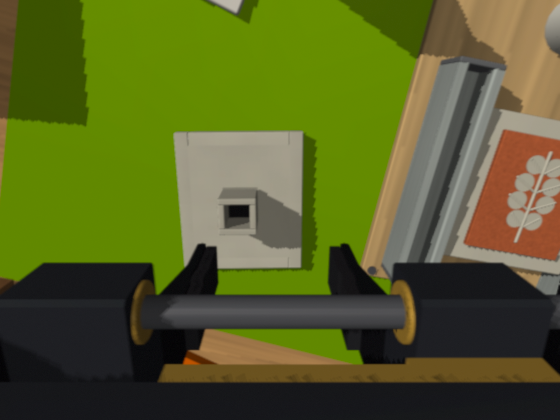

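```bash
python3 - <<'E'
from h import *
crop("w3",165,115,315,280,4,"w3c")
E
```

```text
(no output)
```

View pics/w3c.png

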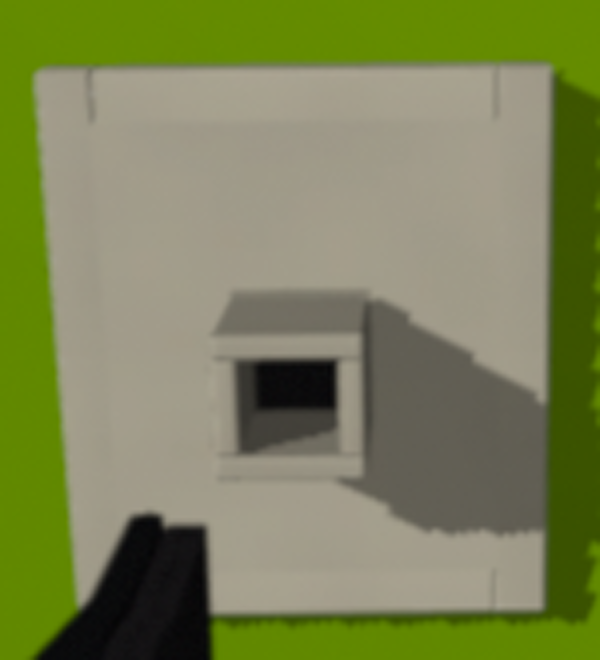

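```bash
python3 - <<'E'
from h import *
im,C=load("wrist","w3")
c=unproj(C,np.array([(37,70),(552,66),(545,610),(78,612)])/4+[165,115],.014);print(c.round(4),c.mean(0))
for k in range(4): d=c[(k+1)%4]-c[k];print(np.linalg.norm(d),np.arctan2(d[1],d[0]))
n=unproj(C,np.array([(212,336),(362,334),(363,478),(216,480)])/4+[165,115],.058);print(n.round(4),n.mean(0))
for k in range(4): d=n[(k+1)%4]-n[k];print(np.linalg.norm(d),np.arctan2(d[1],d[0]))
to([.445,.2865,.13],.28)
E
```

```text
[[0.5011 0.3691 0.014 ]
 [0.5384 0.2462 0.014 ]
 [0.3958 0.2024 0.014 ]
 [0.3588 0.3267 0.014 ]] [0.44855214 0.28610246 0.014     ]
0.12841225518131535 -1.2759494403093097
0.1491847734053881 -2.8437841171995917
0.12961708919855244 1.8601103616958476
0.14846892108383114 0.2897210933088671
[[0.4603 0.3078 0.058 ]
 [0.4706 0.2746 0.058 ]
 [0.4363 0.2647 0.058 ]
 [0.4259 0.2982 0.058 ]] [0.44825812 0.28633352 0.058     ]
0.03476844457832237 -1.270957973954756
0.03569702278420205 -2.8601169597784413
0.03506867059844248 1.8706319167083845
0.03570370043168636 0.2730681417327847
pos [0.4913 0.2613 0.2284] yaw 0.2822 t 4.92 w 0.665 tool cm [-3.86 -3.81  9.76] tilt [ 0.012  0.009 -1.   ] turn 0.002
```

>>> arm_command(steps=[[[1,-1.8,-1.8,2.0,0],[1,-1.8,-1.8,2.5,0],[1,0,0,2.5,0],[1,0,0,2,0],[1,0,0,0,0],[1,0,0,0,0]]])

```text
time: 5.42
position: [0.453, 0.2808, 0.1337]
ee_rot: [0.991, 0.136, 0.009, 0.005]
contact_force: [0.7, 0.1, 1.7]
width: 0.989
```

```bash
python3 - <<'E'
from h import *
to([.447,.286,.025],.287);shot("wrist","w4")
E
```

```text
pos [0.453  0.2808 0.1337] yaw 0.2728 t 5.42 w 0.989 tool cm [-0.62 -0.8  10.85] tilt [ 0.016  0.012 -1.   ] turn -0.014
```

View pics/w4.png

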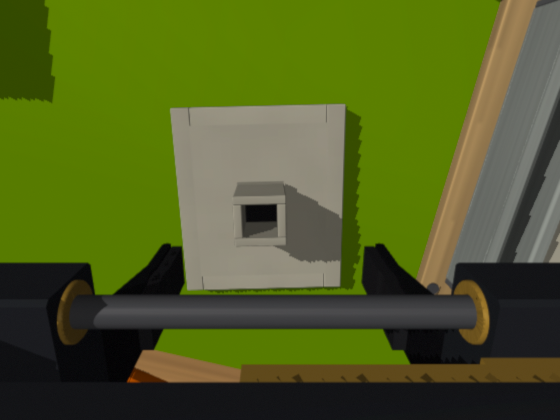

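>>> arm_command(steps=[[[1,-0.5,-0.6,1.5,-0.01],[1,-0.3,-0.3,2.0,0],[1,0,0,2.0,0],[1,0,0,2.0,0],[1,0,0,1.0,0],[1,0,0,0,0]]])

```text
time: 5.97
position: [0.4563, 0.2869, 0.0541]
ee_rot: [0.991, 0.135, 0.018, 0.002]
contact_force: [-0.9, -0.3, 0.1]
width: 1.002
```

```bash
python3 - <<'E'
from h import *
to([.447,.286,.025],.287);shot("wrist","w5")
E
```

```text
pos [0.4563 0.2869 0.0541] yaw 0.2713 t 5.97 w 1.002 tool cm [-1.02 -0.19  2.88] tilt [ 0.035  0.01  -0.999] turn -0.016
```

View pics/w5.png

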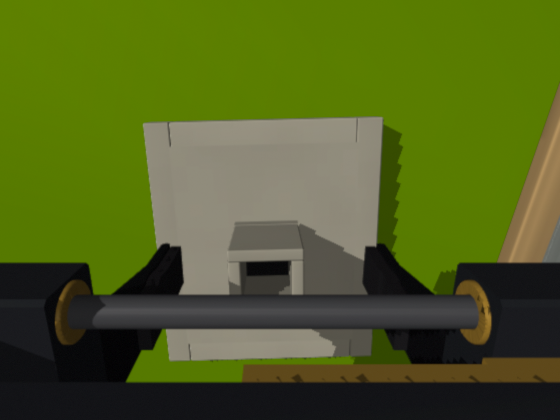

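>>> arm_command(steps=[[[1,-0.7,-0.2,1.0,-0.01],[1,-0.5,0,1.0,0],[1,0,0,0.6,0],[1,0,0,0,0]]])

```text
time: 6.35
position: [0.4513, 0.288, 0.0338]
ee_rot: [0.99, 0.138, 0.024, -0.0]
contact_force: [0.5, 0.5, -0.5]
width: 1.0
```

```bash
python3 - <<'E'
from h import *
to([.447,.286,.025],.287);print(r.sense()["contact_force"])
E
```

```text
pos [0.4513 0.288  0.0338] yaw 0.278 t 6.35 w 1.0 tool cm [-0.51  0.07  0.85] tilt [ 0.047  0.007 -0.999] turn -0.009
[ 0.5246497   0.4646552  -0.49790555]
```

>>> arm_command(steps=[[[1,-0.6,0,0.6,0],[-1,0,0,0,0],[-1,0,0,0,0],[-1,0,0,0,0],[-1,0,0,0,0],[-1,0,0,0,0],[-1,0,0,0,0],[-1,0,0,0,0]]], squeeze=40)

```text
time: 7.02
position: [0.449, 0.2881, 0.031]
ee_rot: [0.99, 0.138, 0.028, -0.002]
contact_force: [0.1, 0.7, -0.2]
width: 0.554
```

```bash
python3 - <<'E'
from h import *
to([.447,.286,.025],.287);print(r.sense()["contact_force"])
shot("wrist","w6")
E
```

```text
pos [0.449  0.2881 0.031 ] yaw 0.2765 t 7.02 w 0.554 tool cm [-0.28  0.14  0.58] tilt [ 0.055  0.004 -0.998] turn -0.011
[ 0.10005553  0.71353954 -0.20808155]
```

View pics/w6.png

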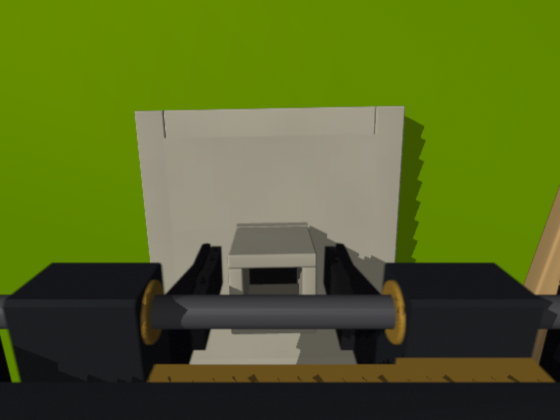

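>>> arm_command(steps=[[[-1,0,0,0,0],[-1,0,0,0,0],[-1,0,0,0,0],[-1,0,0,0,0],[-1,0,0,0,0]]])

```text
time: 7.48
position: [0.449, 0.2881, 0.031]
ee_rot: [0.99, 0.137, 0.028, -0.002]
contact_force: [-0.9, 0.1, 0.9]
width: 0.413
```

```bash
python3 - <<'E'
from h import *
to([.447,.286,.025],.287);print(r.sense()["contact_force"],r.sense()["qpos"])
E
```

```text
pos [0.449  0.2881 0.031 ] yaw 0.2758 t 7.48 w 0.413 tool cm [-0.28  0.14  0.59] tilt [ 0.055  0.004 -0.998] turn -0.011
[-0.91271243  0.08216759  0.87962891] [-0.38559402  0.50000218 -0.35161533  2.05348441  0.34832754  0.5930971
 -2.27581438]
```

>>> arm_command(steps=[[[-1,0,0,-1.0,0],[-1,0,0,-2,0],[-1,0,0,-2.5,0],[-1,0,0,-2.5,0],[-1,0,0,-2.5,0],[-1,0,0,-2,0],[-1,0,0,0,0]]])

```text
time: 8.07
position: [0.4365, 0.2829, 0.158]
ee_rot: [0.99, 0.139, 0.02, 0.002]
contact_force: [0.9, 0.9, -4.0]
width: 0.414
```

```bash
python3 - <<'E'
from h import *
to([.541,.0155,.14],.106);print(r.sense()["contact_force"],r.sense()["qpos"])
shot("wrist","w7")
E
```

```text
pos [0.4365 0.2829 0.158 ] yaw 0.2782 t 8.07 w 0.414 tool cm [ 2.63 28.56  2.18] tilt [ 0.039  0.01  -0.999] turn 0.172
[ 0.92336574  0.87139271 -4.04342362] [-0.30240661  0.30707536 -0.44255119  1.97290742  0.203955    0.86869147
 -2.14785947]
```

View pics/w7.png

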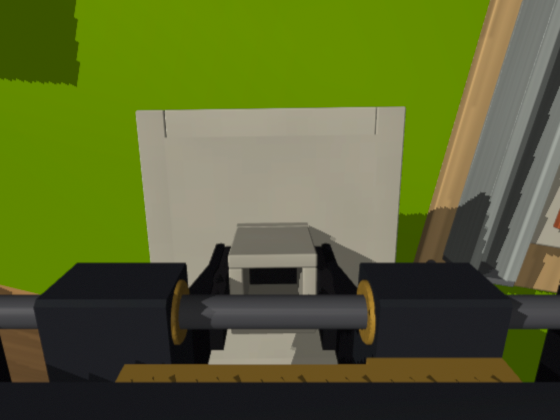

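>>> arm_command(steps=[[[-1,0.2,2.0,0,0.01],[-1,0.3,3.2,0,0.02],[-1,0.3,3.5,0,0.025],[-1,0.3,3.5,0,0.025],[-1,0.3,3.5,0,0.025],[-1,0.3,3.5,0,0.025],[-1,0.3,3.5,0,0.02],[-1,0.3,3.0,0,0.015],[-1,0.1,1.5,0,0],[-1,0,0,0,0]]])

```text
time: 8.95
position: [0.5035, 0.0072, 0.1412]
ee_rot: [0.998, 0.057, 0.004, 0.003]
contact_force: [-0.2, 0.1, -3.6]
width: 0.413
```

```bash
python3 - <<'E'
from h import *
to([.541,.0155,.14],.106);print(r.sense()["contact_force"],r.sense()["qpos"])
shot("wrist","w8")
E
```

```text
pos [0.5035 0.0072 0.1412] yaw 0.1137 t 8.95 w 0.413 tool cm [ 3.82 -0.4   0.15] tilt [ 0.007  0.006 -1.   ] turn 0.008
[-0.19498023  0.08339558 -3.59021895] [ 0.14193698  0.29876819 -0.29091668  2.01357772  0.12179944  0.83758445
 -1.67502253]
```

View pics/w8.png

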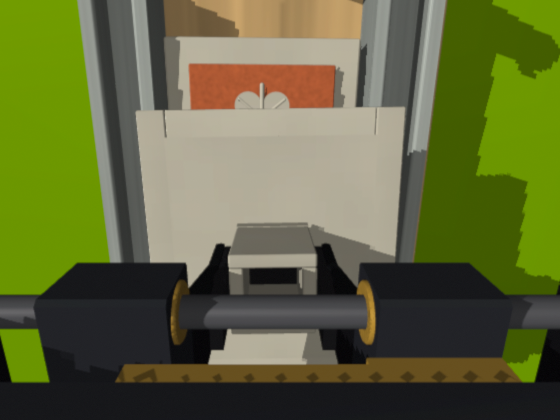

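```bash
python3 - <<'E'
from h import *
def toolT(fn):
    v=np.load("pics/"+fn+".npy");return R.from_quat(v[3:]).as_matrix(),v[:3]
for fn in["w6","w7"]:
    crop(fn,120,90,420,150,2,fn+"c")
crop("w8",120,20,420,140,2,"w8c")
E
python3 -c "
import cv2,numpy as np
a=[cv2.imread('pics/%sc.png'%f) for f in('w6','w7','w8')]
cv2.imwrite('pics/cmp.png',np.vstack(a))"
```

```text
(no output)
```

View pics/cmp.png

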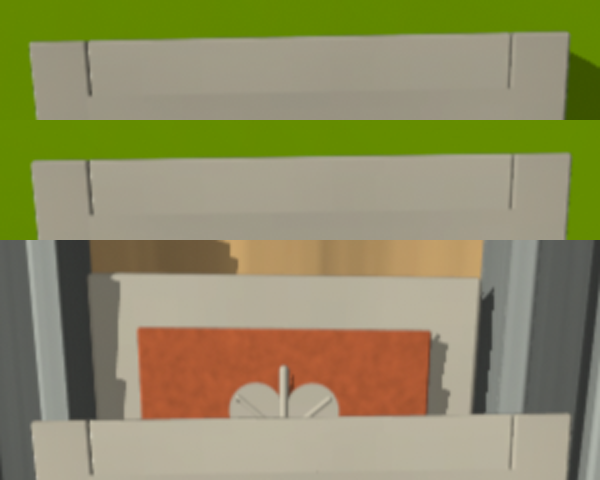

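```bash
python3 - <<'E'
from h import *
def P(fn):
    v=np.load("pics/"+fn+".npy");return R.from_quat(v[3:]).as_matrix(),v[:3]
_,C6=load("wrist","w6");R6,p6=P("w6")
cc=unproj(C6,[(135,111.5),(404.5,106)],.014)
d=cc[1]-cc[0];print("len",np.linalg.norm(d)); u=np.r_[-d[1],d[0],0]/np.linalg.norm(d) # +x cover dir
cen=cc.mean(0)-.075*u
xt=R6.T@u; ct=R6.T@(cen-p6); print("cover x in tool",xt.round(4),"centre in tool(mm)",(ct*1000).round(1), "world cen",cen.round(4),np.arctan2(u[1],u[0]))
_,C8=load("wrist","w8");R8,p8=P("w8")
for px,z,L in(([(165,37.5),(359.5,39.5)],.041,.075),([(189,63.5),(335,65)],.047,.058)):
    b=unproj(C8,px,z);d=b[1]-b[0];ub=np.r_[-d[1],d[0],0]/np.linalg.norm(d);bc=b.mean(0)-L*ub
    print("len",np.linalg.norm(d),"mould cen",bc.round(4),"yaw",np.arctan2(ub[1],ub[0]))
uw=R8@xt;cw=R8@ct+p8;print("cover now",cw.round(4),np.arctan2(uw[1],uw[0]))
E
```

```text
len 0.12789001923229792
cover x in tool [ 0.9983 -0.0207  0.055 ] centre in tool(mm) [-2.8  0.4 16.9] world cen [0.4473 0.2871 0.014 ] 0.2969690903538231
len 0.1261133725472924 mould cen [0.5407 0.018  0.041 ] yaw 0.10575221292996576
len 0.09421143820839352 mould cen [0.5416 0.0182 0.047 ] yaw 0.10525511854557926
cover now [0.5009 0.0064 0.1243] 0.13410308006265498
```

```bash
cat >> h.py <<'E'
def cov(tgt=(.541,.018),yw=.1055):
    s=r.sense(); m=R.from_quat(s["ee_rot"]).as_matrix(); ct=np.array([-.0028,.0004,.0169])
    c=m@ct+s["position"]; u=m@np.array([.9983,-.0207,.055]); y=np.arctan2(u[1],u[0])
    e=np.r_[np.array(tgt)-c[:2],0]; print("cover cen",c.round(4),"yaw",y.round(4),"nose",u[2].round(4),"need tool cm",(m.T@e*100).round(2),"turn",round(y-yw,3),"F",s["contact_force"].round(1),"z",s["position"][2].round(4),"t",s["time"])
E
python3 -c "from h import *;cov()"
```

```text
cover cen [0.5002 0.0077 0.124 ] yaw 0.1353 nose -0.0489 need tool cm [ 4.17 -0.55  0.02] turn 0.03 F [-1.4 -0.6 -4.4] z 0.1409 t 9.0
```

>>> arm_command(steps=[[[-1,1.5,-0.2,0,0.015],[-1,1.5,-0.2,0.5,0.015],[-1,1.0,-0.1,1.0,0],[-1,0,0,1.0,0],[-1,0,0,0,0],[-1,0,0,0,0]]])

```text
time: 9.5
position: [0.5359, 0.024, 0.1076]
ee_rot: [0.999, 0.046, -0.004, 0.001]
contact_force: [0.1, 0.3, -3.7]
width: 0.411
```

```bash
python3 -c "from h import *;cov()"
```

```text
cover cen [0.533  0.0233 0.0907] yaw 0.112 nose -0.0636 need tool cm [ 0.75  0.6  -0.01] turn 0.006 F [ 0.1  0.3 -3.7] z 0.1076 t 9.5
```

>>> arm_command(steps=[[[-1,0.7,0.5,0,0.006],[-1,0.2,0.1,0.6,0],[-1,0,0,0.7,0],[-1,0,0,0.6,0],[-1,0,0,0,0]]])

```text
time: 9.92
position: [0.5439, 0.0191, 0.087]
ee_rot: [0.999, 0.043, -0.005, 0.001]
contact_force: [-0.1, -0.2, -4.2]
width: 0.409
```

```bash
python3 -c "from h import *;cov();shot('wrist','w9');shot('scene','s9');crop('s9',230,180,400,330,4,'s9c')"
```

```text
cover cen [0.541  0.0184 0.0701] yaw 0.1072 nose -0.0651 need tool cm [0.   0.04 0.  ] turn 0.002 F [-0.1 -0.2 -4.2] z 0.087 t 9.9167
```

View pics/w9.png

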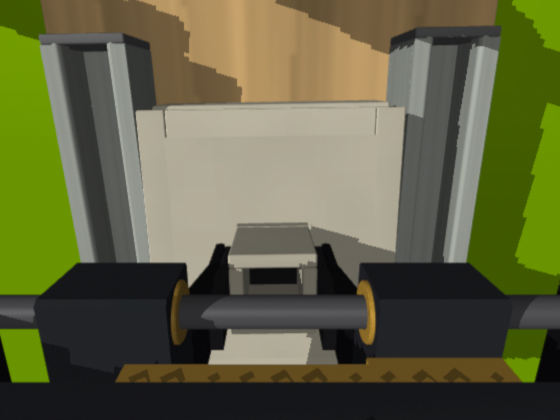

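View pics/s9c.png

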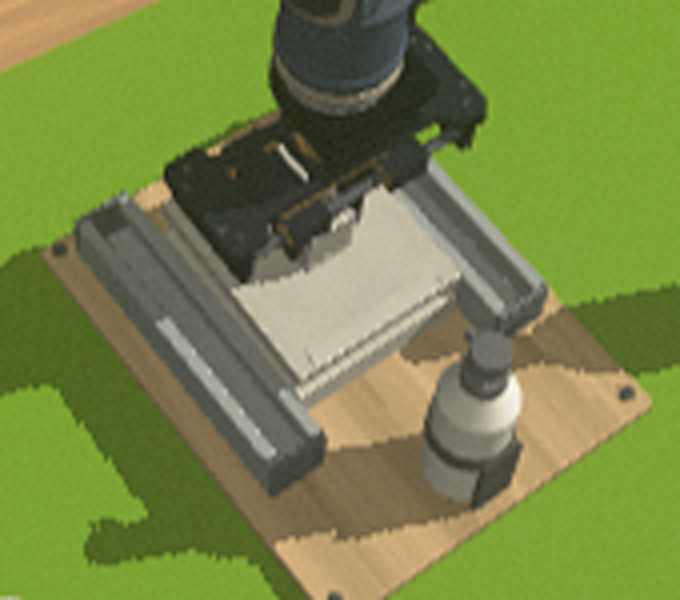

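>>> arm_command(steps=[[[-1,0,0,0.6,0],[-1,0,0,0.6,0],[-1,0,0,0.5,0],[-1,0,0,0,0]]])

```text
time: 10.35
position: [0.5454, 0.0196, 0.0717]
ee_rot: [0.999, 0.044, -0.003, 0.001]
contact_force: [-0.1, -1.5, -2.3]
width: 0.412
```

```bash
python3 -c "from h import *;cov()"
```

```text
cover cen [0.5426 0.0189 0.0548] yaw 0.1077 nose -0.0605 need tool cm [-0.16  0.07  0.  ] turn 0.002 F [-0.1 -1.5 -2.3] z 0.0717 t 10.35
```

>>> arm_command(steps=[[[-1,-0.2,0.1,0.2,0],[-1,0,0,0.2,0],[-1,0,0,0.2,0]]])

```text
time: 10.6
position: [0.5455, 0.0195, 0.0716]
ee_rot: [0.999, 0.043, -0.001, 0.001]
contact_force: [-6.1, -1.7, 14.7]
width: 0.408
```

```bash
python3 -c "from h import *;cov();shot('wrist','w10');shot('scene','s10');crop('s10',230,180,400,330,4,'s10c')"
```

```text
cover cen [0.5427 0.0188 0.0547] yaw 0.1076 nose -0.0571 need tool cm [-0.18  0.07  0.  ] turn 0.002 F [-6.1 -1.7 14.7] z 0.0716 t 10.6
```

View pics/w10.png

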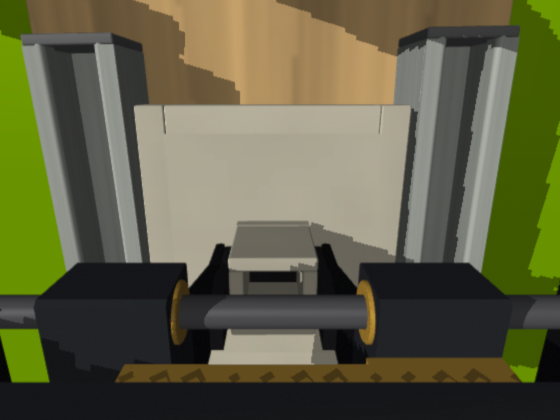

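View pics/s10c.png

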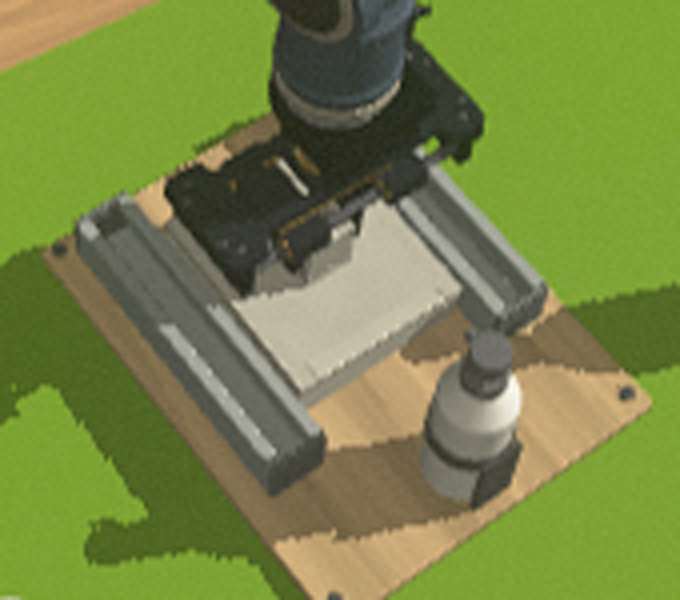

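>>> arm_command(steps=[[[1,0,0,0,0],[1,0,0,0,0],[1,0,0,0,0],[1,0,0,0,0],[1,0,0,0,0],[1,0,0,-1,0],[1,0,0,-3,0],[1,0,0,-3,0],[1,0,0,-3,0],[1,0,0,-3,0]]])

```text
time: 11.53
position: [0.5427, 0.0197, 0.2025]
ee_rot: [0.999, 0.044, -0.006, 0.001]
contact_force: [1.0, -0.2, -1.2]
width: 0.985
```

```bash
python3 -c "from h import *;cov();shot('wrist','w11');shot('scene','s11');crop('s11',230,180,400,330,4,'s11c')"
```

```text
cover cen [0.5397 0.019  0.1856] yaw 0.1085 nose -0.0677 need tool cm [ 0.12  0.11 -0.  ] turn 0.003 F [ 1.  -0.2 -1.2] z 0.2025 t 11.5333
```

View pics/w11.png

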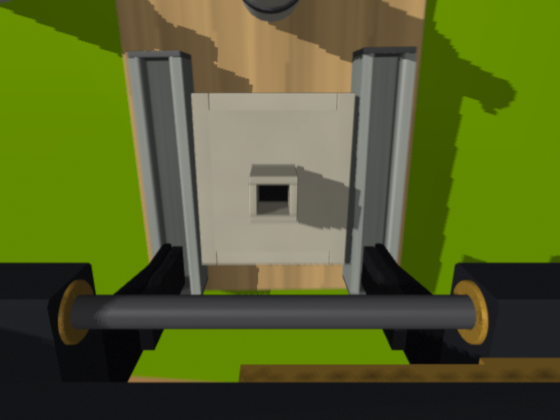

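View pics/s11c.png

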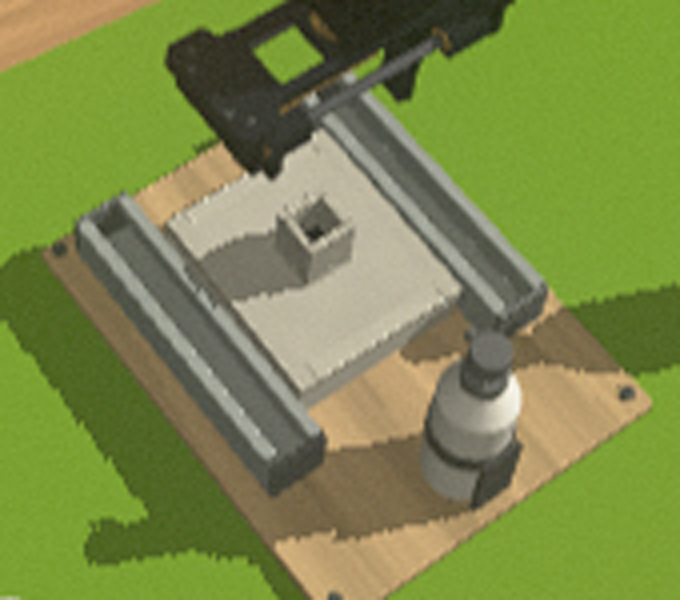

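```bash
python3 -c "from h import *;crop('w11',110,40,430,300,2.5,'w11c')"
```

```text
(no output)
```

View pics/w11c.png

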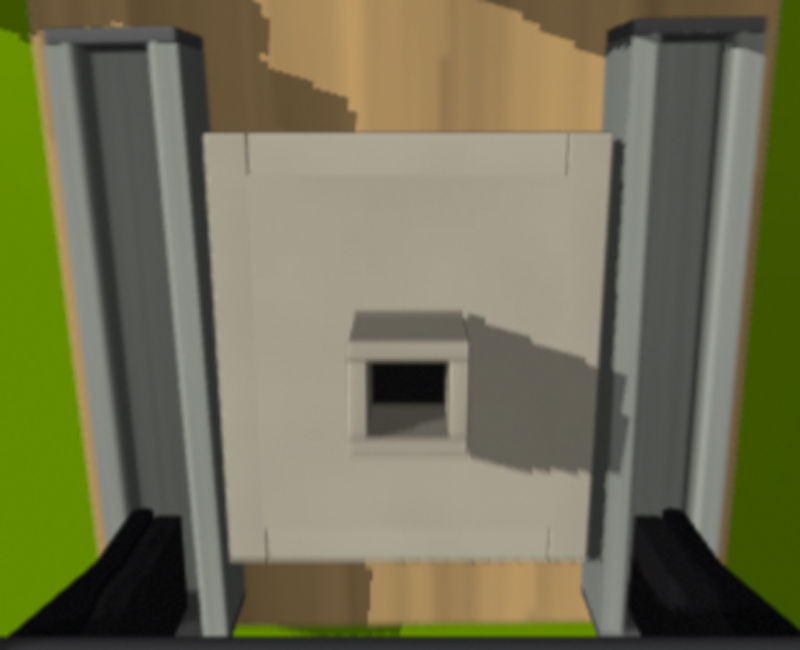

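```bash
python3 - <<'E'
from h import *
_,C=load("wrist","w11")
f=lambda p,z:unproj(C,np.array(p)/2.5+[110,40],z)
c=f([(204,134),(610,132),(587,560),(231,560)],.055)
print(c.round(4),c.mean(0).round(4))
for k in range(4): d=c[(k+1)%4]-c[k];print(round(np.linalg.norm(d),4),round(np.arctan2(d[1],d[0]),4))
a=.1055;ex=np.array([np.cos(a),np.sin(a)]);ey=np.array([-ex[1],ex[0]]);c0=np.array([.541,.018])
for nm,p in dict(Lout=[(45,45),(98,510)],Lso=[(76,50),(126,510)],Lsi=[(148,45),(203,600)],Lin=[(181,42),(228,610)],Rin=[(633,40),(603,610)],Rsi=[(657,40),(634,520)],Rso=[(725,40),(690,500)],Rout=[(765,40),(722,550)]).items():
    q=f(p,.053)[:,:2]-c0; print(nm,(q@ex*1000).round(1),(q@ey*1000).round(1))
E
```

```text
[[ 0.6125  0.09    0.055 ]
 [ 0.6245 -0.0381  0.055 ]
 [ 0.4749 -0.053   0.055 ]
 [ 0.4634  0.0768  0.055 ]] [0.5438 0.0189 0.055 ]
0.1287 -1.4773
0.1504 -3.0422
0.1304 1.6592
0.1497 0.0884
Lout [105.9 -51.2] [111.7 113.7]
Lso [104.3 -51.3] [102.2 103.6]
Lsi [105.4 -88.4] [79.7 78.8]
Lin [106.1 -92.8] [69.4 69.8]
Rin [104.3 -95.2] [-70.8 -71. ]
Rsi [104.2 -58.4] [-78.2 -80.5]
Rso [103.9 -50.9] [ -99.3 -100.2]
Rout [103.7 -71. ] [-111.7 -113.5]
```

>>> arm_command(steps=[[[1,-0.3,2.5,0,-0.02],[1,-0.3,3.9,0,-0.03],[1,-0.4,3.9,0,-0.03],[1,-0.5,3.9,0,-0.03],[1,-0.7,3.9,0,-0.03],[1,-0.8,3.9,0,-0.03],[1,-0.9,3.9,0,-0.03],[1,-1.0,3.9,0,-0.03],[1,-1.0,3.9,0,-0.03],[1,-1.1,3.0,0,-0.03]]])

```text
time: 12.47
position: [0.5645, -0.3559, 0.2082]
ee_rot: [0.978, 0.206, 0.002, -0.002]
contact_force: [0.1, -0.1, 1.4]
width: 1.004
```

```bash
python3 - <<'E'
from h import *
to([.5436,-.386,.14],.38);shot("wrist","w12")
E
```

```text
pos [ 0.5645 -0.3559  0.2082] yaw 0.4157 t 12.47 w 1.004 tool cm [-3.16  1.93  6.8 ] tilt [ 0.006 -0.003 -1.   ] turn 0.036
```

View pics/w12.png

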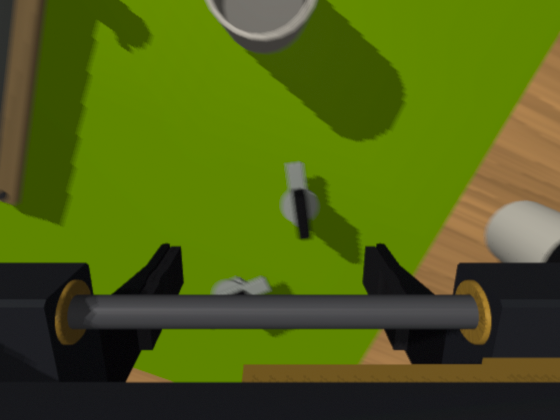

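```bash
python3 - <<'E'
from h import *
crop("w12",200,140,340,300,5,"w12c"); to([.5436,-.386,.14],.38)
E
```

```text
pos [ 0.5623 -0.3648  0.2076] yaw 0.4076 t 12.52 w 1.007 tool cm [-2.57  1.19  6.76] tilt [ 0.002  0.002 -1.   ] turn 0.028
```

View pics/w12c.png

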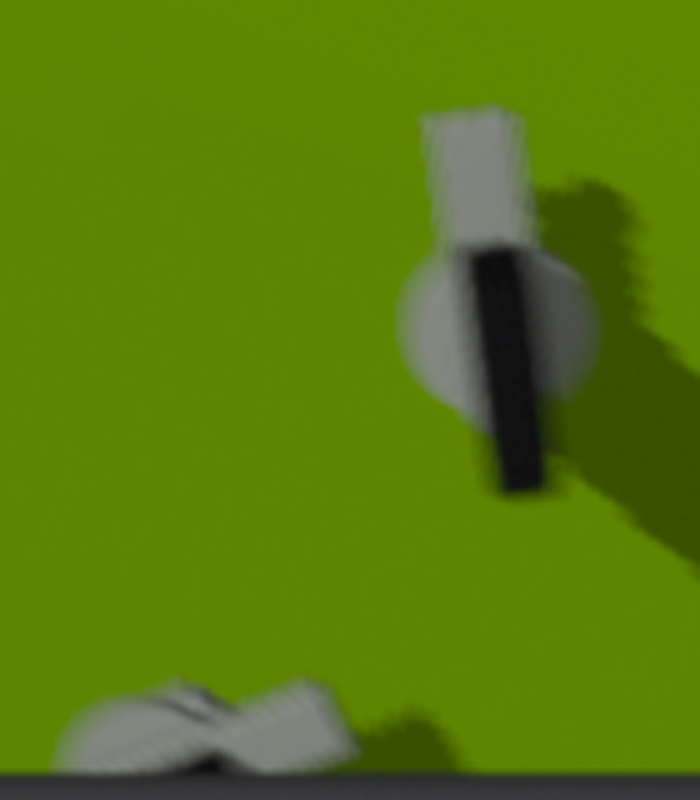

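>>> arm_command(steps=[[[1,-1.0,0.5,1.5,0.02],[1,-1.0,0.5,1.5,0.01],[1,-0.5,0,1,0],[1,0,0,0,0],[1,0,0,0,0]]])

```text
time: 12.93
position: [0.5403, -0.3888, 0.1639]
ee_rot: [0.983, 0.183, 0.001, 0.0]
contact_force: [0.7, -0.9, 0.6]
width: 0.998
```

```bash
python3 - <<'E'
from h import *
to([.5436,-.386,.14],.38);shot("wrist","w13"); crop("w13",200,120,340,280,5,"w13c")
E
```

```text
pos [ 0.5403 -0.3888  0.1639] yaw 0.3677 t 12.93 w 0.998 tool cm [ 0.41 -0.15  2.39] tilt [ 0.001  0.001 -1.   ] turn -0.012
```

View pics/w13c.png

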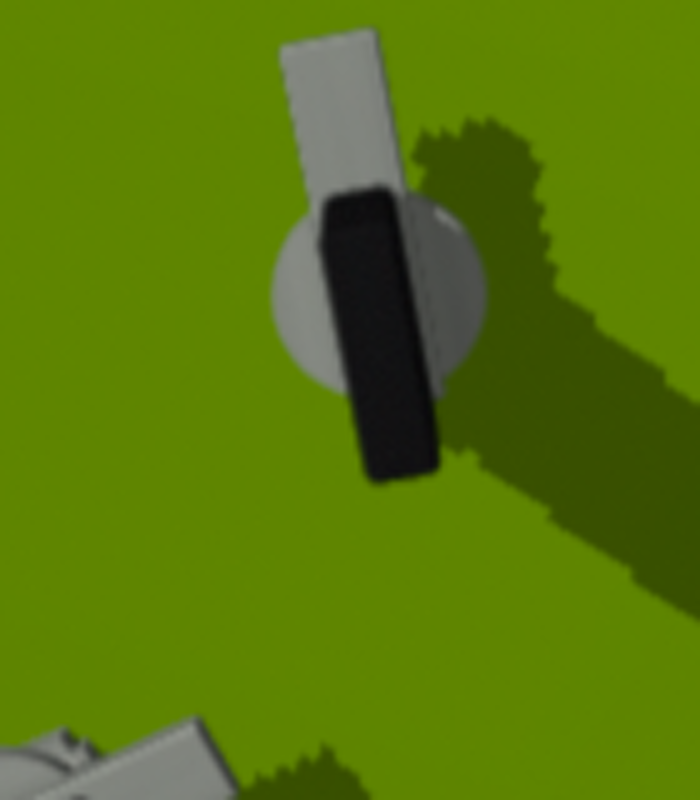

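```bash
python3 - <<'E'
from h import *
_,C=load("wrist","w13")
f=lambda p,z:unproj(C,np.array(p)/5+[200,120],z)
g=f([(322,242),(397,232),(438,468),(370,482)],.061);print(g.round(4),g.mean(0).round(4)); 
for k in range(4): d=g[(k+1)%4]-g[k];print(round(np.linalg.norm(d),4),round(np.arctan2(d[1],d[0]),4))
t=f([(280,47),(375,30)],.027);print("tip",t.mean(0).round(4)); s=f([(380,293)],.021);print("sh",s.round(4))
d=t.mean(0)-s[0];print(np.linalg.norm(d),np.arctan2(d[1],d[0])); d=t.mean(0)-g.mean(0);print(np.arctan2(d[1],d[0]))
e=f([(320,250),(370,482)],.061);d=e[0]-e[1];print(np.arctan2(d[1],d[0]))
E
```

```text
[[ 0.5629 -0.3742  0.061 ]
 [ 0.5681 -0.3837  0.061 ]
 [ 0.537  -0.4025  0.061 ]
 [ 0.5313 -0.3939  0.061 ]] [ 0.5498 -0.3886  0.061 ]
0.0109 -1.0676
0.0364 -2.5983
0.0104 2.1537
0.0373 0.5566
tip [ 0.5869 -0.3652  0.027 ]
sh [[ 0.5503 -0.3884  0.021 ]]
0.04379309360032993 0.5647369121892254
0.5619942542874385
0.5707359166413835
```

>>> arm_command(steps=[[[1,0.4,0,0,-0.1],[1,0.4,0,0.5,-0.09],[1,0,0,1.5,0],[1,0,0,2,0],[1,0,0,0,0],[1,0,0,0,0]]])

```text
time: 13.48
position: [0.5561, -0.3784, 0.1302]
ee_rot: [0.958, 0.286, 0.006, 0.003]
contact_force: [0.2, 0.2, -0.1]
width: 1.002
```

```bash
python3 - <<'E'
from h import *
to([.550,-.3885,.031],.563);shot("wrist","w14")
E
```

```text
pos [ 0.5561 -0.3784  0.1302] yaw 0.5797 t 13.48 w 1.002 tool cm [-1.16  0.42  9.91] tilt [ 0.009  0.009 -1.   ] turn 0.017
```

View pics/w14.png

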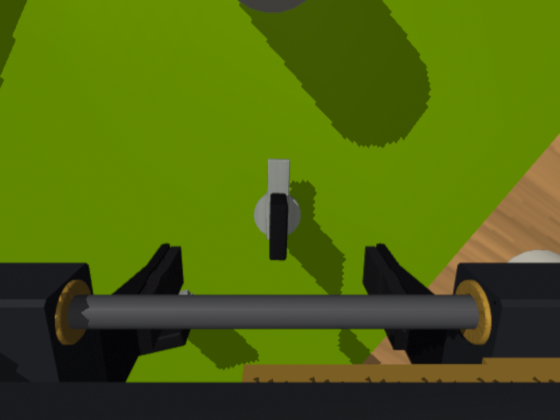

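>>> arm_command(steps=[[[0,-0.6,0.3,1.5,0.015],[0,-0.5,0.2,2,0],[0,0,0,2,0],[0,0,0,2,0],[0,0,0,0.8,0],[0,0,0,0,0]]])

```text
time: 14.03
position: [0.5584, -0.3897, 0.0555]
ee_rot: [0.96, 0.28, 0.012, 0.009]
contact_force: [1.1, 0.5, 0.3]
width: 0.632
```

```bash
python3 - <<'E'
from h import *
to([.550,-.3885,.031],.563);shot("wrist","w15")
E
```

```text
pos [ 0.5584 -0.3897  0.0555] yaw 0.5678 t 14.03 w 0.632 tool cm [-0.68 -0.61  2.43] tilt [ 0.017  0.024 -1.   ] turn 0.005
```

View pics/w15.png

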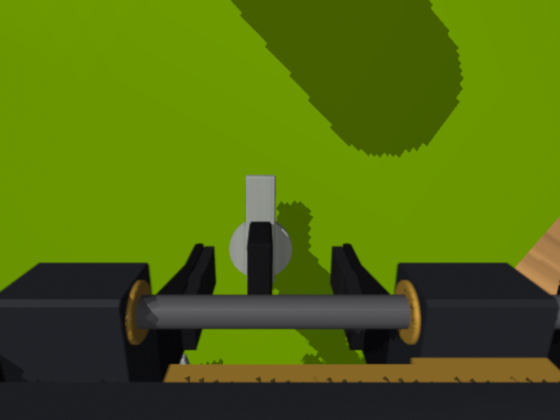

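>>> arm_command(steps=[[[0,-0.4,-0.4,0.8,0.0],[0,-0.3,-0.2,0.8,0],[0,0,0,0.6,0],[0,0,0,0.3,0],[0,0,0,0,0]]])

```text
time: 14.5
position: [0.5524, -0.39, 0.0342]
ee_rot: [0.96, 0.28, 0.015, 0.012]
contact_force: [0.0, 0.3, -0.2]
width: 0.502
```

```bash
python3 - <<'E'
from h import *
to([.550,-.3885,.031],.563)
E
```

```text
pos [ 0.5524 -0.39    0.0342] yaw 0.5683 t 14.5 w 0.502 tool cm [-0.12 -0.27  0.31] tilt [ 0.021  0.032 -0.999] turn 0.005
```

>>> arm_command(steps=[[[-1,-0.1,-0.3,0.4,0],[-1,0,0,0,0],[-1,0,0,0,0],[-1,0,0,0,0],[-1,0,0,0,0],[-1,0,0,0,0],[-1,0,0,0,0],[-1,0,0,0,0]]], squeeze=50)

```text
time: 15.17
position: [0.5505, -0.3882, 0.0304]
ee_rot: [0.96, 0.28, 0.015, 0.013]
contact_force: [0.1, -0.3, 0.1]
width: 0.136
```

```bash
python3 - <<'E'
from h import *
to([.550,-.3885,.031],.563);print(r.sense()["contact_force"]);shot("wrist","w16")
E
```

```text
pos [ 0.5505 -0.3882  0.0304] yaw 0.5684 t 15.17 w 0.136 tool cm [-0.06  0.   -0.06] tilt [ 0.022  0.033 -0.999] turn 0.005
[ 0.12686578 -0.30045901  0.12975871]
```

View pics/w16.png

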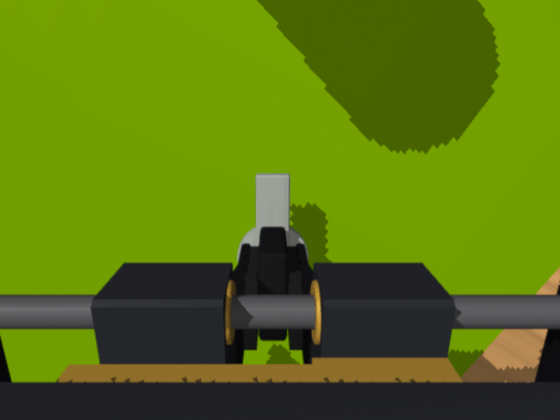

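>>> arm_command(steps=[[[-1,0,0,-1,0],[-1,0,0,-2,0],[-1,0,0,-2.5,0],[-1,0,0,-2.5,0],[-1,0,0,-2,0],[-1,0,0,0,0]]])

```text
time: 15.72
position: [0.5449, -0.3852, 0.134]
ee_rot: [0.96, 0.28, 0.013, 0.01]
contact_force: [0.2, -0.1, -1.3]
width: 0.132
```

```bash
python3 - <<'E'
from h import *
_,C=load("wrist","w16"); t=unproj(C,[(257,175),(289,175)],.027).mean(0); v=np.load("pics/w16.npy"); print("tip in tool mm",(R.from_quat(v[3:]).as_matrix().T@(t-v[:3])*1000).round(1))
to([.5506,-.0725,.15],.1055)
E
```

```text
tip in tool mm [43.6  0.6  4.4]
pos [ 0.5449 -0.3852  0.134 ] yaw 0.5687 t 15.72 w 0.132 tool cm [ 17.35 -25.99  -1.96] tilt [ 0.019  0.027 -0.999] turn 0.463
```

>>> arm_command(steps=[[[-1,1.0,-1.6,-0.1,0.03],[-1,1.75,-3.05,-0.1,0.05],[-1,1.6,-3.1,-0.1,0.055],[-1,1.45,-3.2,-0.1,0.055],[-1,1.25,-3.25,-0.1,0.055],[-1,1.1,-3.3,-0.1,0.055],[-1,0.9,-3.3,-0.1,0.055],[-1,0.7,-3.3,-0.1,0.055],[-1,0.4,-2.5,-0.1,0.03],[-1,0,0,0,0]]])

```text
time: 16.55
position: [0.5414, -0.0901, 0.1352]
ee_rot: [0.999, 0.048, 0.013, 0.008]
contact_force: [-0.3, 0.4, -1.5]
width: 0.132
```

```bash
python3 - <<'E'
from h import *
to([.5506,-.0725,.12],.1055);shot("wrist","w17")
E
```

```text
pos [ 0.5414 -0.0901  0.1352] yaw 0.0972 t 16.55 w 0.132 tool cm [ 1.04 -1.69  1.52] tilt [ 0.026  0.018 -1.   ] turn -0.008
```

View pics/w17.png

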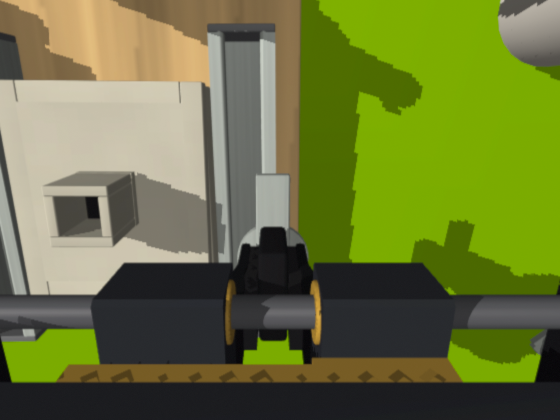

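>>> arm_command(steps=[[[-1,0.7,-1.1,0.5,-0.005],[-1,0.3,-0.6,1.0,0],[-1,0,0,0.8,0],[-1,0,0,0,0],[-1,0,0,0,0]]])

```text
time: 17.02
position: [0.5485, -0.0794, 0.1084]
ee_rot: [0.999, 0.049, 0.011, 0.011]
contact_force: [0.5, -0.0, -1.2]
width: 0.133
```

```bash
python3 - <<'E'
from h import *
to([.5506,-.0725,.083],.1055);shot("wrist","w18")
E
```

```text
pos [ 0.5485 -0.0794  0.1084] yaw 0.0981 t 17.02 w 0.133 tool cm [ 0.23 -0.73  2.53] tilt [ 0.021  0.022 -1.   ] turn -0.007
```

View pics/w18.png

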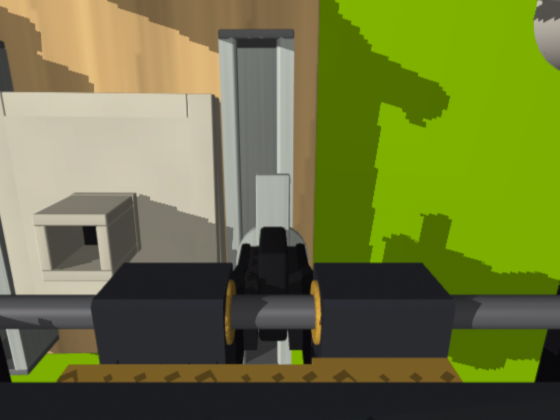

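```bash
cat >> h.py <<'E'
def slot(fn,Ledge,Redge,zc=.053):
    _,C=load("wrist",fn); v=np.load("pics/"+fn+".npy"); m=R.from_quat(v[3:]).as_matrix()
    out=[]
    for e in(Ledge,Redge):
        q=unproj(C,e,zc); d=q[1]-q[0]; out.append((q,np.arctan2(-d[1],-d[0])))
    print("yaws",[round(o[1],4) for o in out])
    for s in (0.,.04,.08):   # tool-x offset along
        ys=[]
        for q,_ in out:
            t=(q-v[:3])@m; k=(s-t[0,0])/(t[1,0]-t[0,0]); ys.append(t[0,1]+k*(t[1,1]-t[0,1]))
        print("tool x",s,"edges y mm",(np.array(ys)*1000).round(1),"mid",round(np.mean(ys)*1000,2))
E
python3 -c "
from h import *
crop('w18',210,20,310,250,3,'w18c')"
```

```text
(no output)
```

View pics/w18c.png

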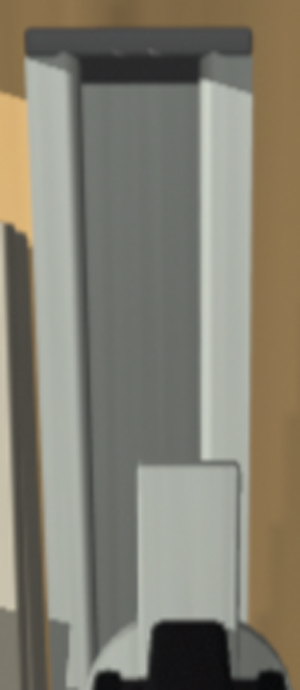

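```bash
python3 -c "
from h import *
g=lambda a:[(x/3+210,y/3+20) for x,y in a]
slot('w18',g([(25,60),(46,600)]),g([(252,60),(247,600)]))
slot('w18',g([(75,60),(87,600)]),g([(203,60),(204,460)]))
to([.5506,-.0725,.083],.1055)"
```

```text
yaws [np.float64(0.1009), np.float64(0.1042)]
tool x 0.0 edges y mm [-28.9  12.4] mid -8.24
tool x 0.04 edges y mm [-29.   12.1] mid -8.44
tool x 0.08 edges y mm [-29.1  11.9] mid -8.63
yaws [np.float64(0.0951), np.float64(0.105)]
tool x 0.0 edges y mm [-20.5   3.6] mid -8.45
tool x 0.04 edges y mm [-20.4   3.3] mid -8.54
tool x 0.08 edges y mm [-20.3   3. ] mid -8.64
pos [ 0.5481 -0.0798  0.1083] yaw 0.0975 t 17.07 w 0.135 tool cm [ 0.26 -0.76  2.52] tilt [ 0.021  0.022 -1.   ] turn -0.008
```

>>> arm_command(steps=[[[-1,0.2,-0.7,0,-0.006],[-1,0,-0.2,0,0],[-1,0,0,0,0]]])

```text
time: 17.32
position: [0.5491, -0.0726, 0.1081]
ee_rot: [0.999, 0.05, 0.011, 0.011]
contact_force: [0.1, -0.3, -1.9]
width: 0.135
```

```bash
python3 -c "
from h import *
to([.5506,-.0725,.083],.1045)
shot('wrist','w19');crop('w19',210,20,310,250,3,'w19c')"
```

```text
pos [ 0.5491 -0.0726  0.1081] yaw 0.0998 t 17.32 w 0.135 tool cm [ 0.1  -0.05  2.51] tilt [ 0.02   0.023 -1.   ] turn -0.005
```

View pics/w19c.png

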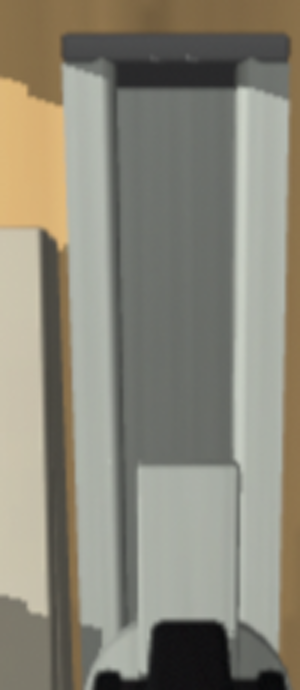

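```bash
python3 -c "
from h import *
g=lambda a:[(x/3+210,y/3+20) for x,y in a]
slot('w19',g([(63,66),(78,600)]),g([(289,66),(280,600)]))
"
```

```text
yaws [np.float64(0.1), np.float64(0.1068)]
tool x 0.0 edges y mm [-22.3  19.2] mid -1.57
tool x 0.04 edges y mm [-22.3  18.9] mid -1.73
tool x 0.08 edges y mm [-22.4  18.6] mid -1.89
```

>>> arm_command(steps=[[[-1,0.1,-0.1,0.6,-0.003],[-1,0,0,0.7,0],[-1,0,0,0.6,0],[-1,0,0,0,0]]])

```text
time: 17.7
position: [0.5512, -0.0721, 0.0883]
ee_rot: [0.999, 0.051, 0.012, 0.011]
contact_force: [-0.1, -0.3, -1.2]
width: 0.132
```

```bash
python3 -c "
from h import *
to([.5506,-.0725,.066],.1045)
shot('wrist','w20');crop('w20',200,20,340,250,3,'w20c')"
```

```text
pos [ 0.5512 -0.0721  0.0883] yaw 0.1032 t 17.7 w 0.132 tool cm [-0.11 -0.02  2.22] tilt [ 0.022  0.024 -0.999] turn -0.001
```

View pics/w20c.png

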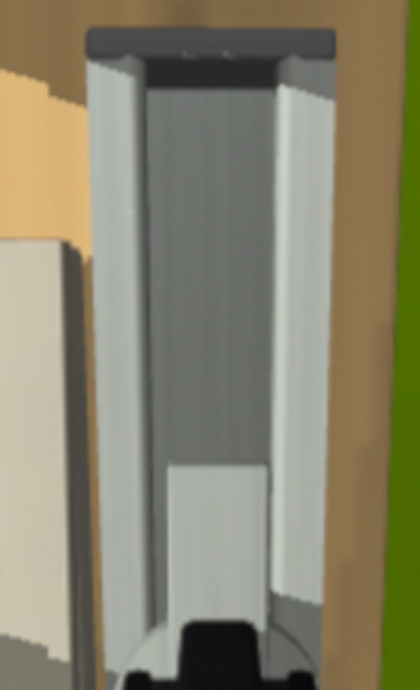

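```bash
python3 -c "
from h import *
g=lambda a:[(x/3+200,y/3+20) for x,y in a]
slot('w20',g([(87,62),(103,600)]),g([(334,62),(324,600)]))
"
```

```text
yaws [np.float64(0.1039), np.float64(0.1117)]
tool x 0.0 edges y mm [-21.2  20.1] mid -0.51
tool x 0.04 edges y mm [-21.2  19.8] mid -0.72
tool x 0.08 edges y mm [-21.3  19.4] mid -0.93
```

Aligned within 0.5 mm; insert.

>>> arm_command(steps=[[[-1,0,0,0.6,-0.003],[-1,0,0,0.6,0],[-1,0,0,0.6,0],[-1,0,0,0.4,0]]])

```text
time: 18.08
position: [0.553, -0.073, 0.0659]
ee_rot: [0.998, 0.053, 0.013, 0.012]
contact_force: [-8.8, -0.2, 36.3]
width: 0.131
```

```bash
python3 -c "
from h import *
to([.5506,-.0725,.066],.1045);print(r.sense()['contact_force'])"
```

```text
pos [ 0.553  -0.073   0.0659] yaw 0.1062 t 18.08 w 0.131 tool cm [-0.23 -0.07 -0.01] tilt [ 0.025  0.025 -0.999] turn 0.002
[-8.82486887 -0.19528432 36.31725417]
```

>>> arm_command(steps=[[[-1,0,0,0,0],[-1,0,0,0,-0.06],[-1,0,0,0,-0.11],[-1,0,0,0,-0.11],[-1,0,0,0,-0.11],[-1,0,0,0,-0.11]]])

```text
time: 18.58
position: [0.5556, -0.072, 0.0667]
ee_rot: [0.951, 0.309, 0.012, 0.015]
contact_force: [-0.2, 0.8, -0.5]
width: 0.13
```

```bash
python3 -c "
from h import *
to([.553,-.073,.066],1.676);print(r.sense()['contact_force'],r.sense()['wrist_torque'])"
```

```text
pos [ 0.5556 -0.072   0.0667] yaw 0.628 t 18.58 w 0.13 tool cm [-0.27 -0.07  0.06] tilt [ 0.012  0.037 -0.999] turn -1.048
[-0.1510152  0.80757   -0.5435814] [ 0.10492531 -0.02080833 -0.00471239]
```

>>> arm_command(steps=[[[-1,-0.1,0,0,-0.11],[-1,-0.1,0,0,-0.11],[-1,-0.1,0,0,-0.11],[-1,0,0,0,-0.11],[-1,0,0,0,-0.11],[-1,0,0,0,-0.11]]])

```text
time: 19.08
position: [0.5568, -0.0708, 0.0668]
ee_rot: [0.789, 0.614, 0.01, 0.019]
contact_force: [0.9, 1.0, -0.7]
width: 0.131
```

```bash
python3 -c "
from h import *
to([.553,-.073,.066],1.676);print(r.sense()['contact_force'],r.sense()['wrist_torque'])"
```

```text
pos [ 0.5568 -0.0708  0.0668] yaw 1.3221 t 19.08 w 0.131 tool cm [-0.3  -0.31  0.07] tilt [-0.007  0.042 -0.999] turn -0.354
[ 0.88769037  0.98173503 -0.73619494] [ 0.18833506 -0.06743153  0.04012406]
```

>>> arm_command(steps=[[[-1,-0.1,-0.1,0,-0.1],[-1,-0.1,0,0,-0.1],[-1,0,0,0,-0.1],[-1,0,0,0,-0.04],[-1,0,0,0,0]]])

```text
time: 19.5
position: [0.5576, -0.0705, 0.0668]
ee_rot: [0.666, 0.745, 0.01, 0.02]
contact_force: [-0.6, -0.2, 2.5]
width: 0.134
```

```bash
python3 -c "
from h import *
to([.553,-.073,.066],1.676);print(r.sense()['contact_force'],r.sense()['wrist_torque']);shot('wrist','w21')"
```

```text
pos [ 0.5576 -0.0705  0.0668] yaw 1.6826 t 19.5 w 0.134 tool cm [-0.2  -0.49  0.06] tilt [-0.018  0.041 -0.999] turn 0.007
[-0.57974521 -0.18445715  2.48005377] [0.02793467 0.26712338 0.00347399]
```

View pics/w21.png

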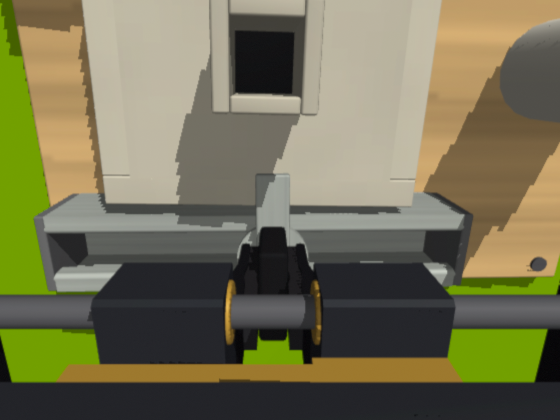

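>>> arm_command(steps=[[[-1,0,0,0.2,0],[0,0,0,0,0],[0,0,0,0,0],[0,0,0,0,0],[0,0,0,0,0],[0,0,0,0,0],[0.2,0,0,-1,0],[0.5,0,0,-2.5,0],[1,0,0,-3,0],[1,0,0,-3,0]]])

```text
time: 20.38
position: [0.5492, -0.0696, 0.1587]
ee_rot: [0.669, 0.743, 0.005, 0.015]
contact_force: [1.2, -0.2, -0.2]
width: 0.717
```

```bash
python3 -c "
from h import *
to([.553,-.073,.2],1.676);shot('wrist','w22');shot('scene','s22');crop('s22',200,180,380,330,4,'s22c')"
```

```text
pos [ 0.5492 -0.0696  0.1587] yaw 1.6755 t 20.38 w 0.717 tool cm [-0.44  0.45 -4.11] tilt [-0.015  0.027 -1.   ] turn -0.001
```

View pics/w22.png

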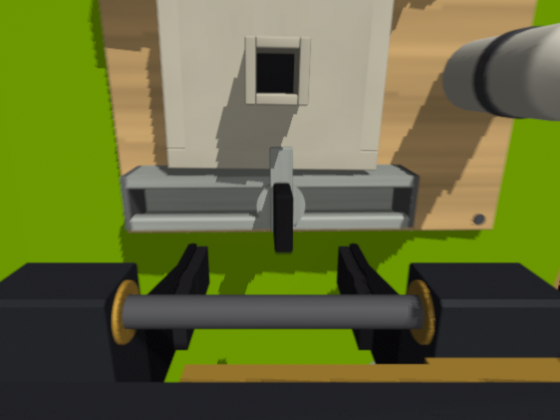

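View pics/s22c.png

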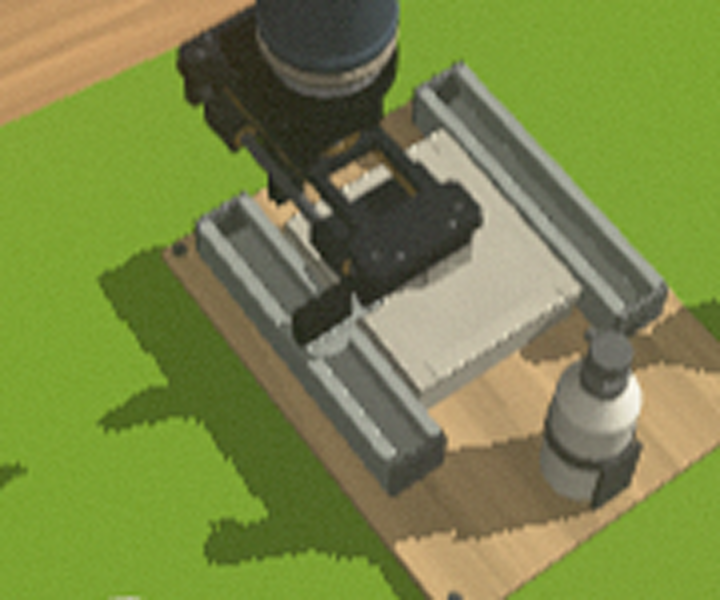

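View pics/s22.png

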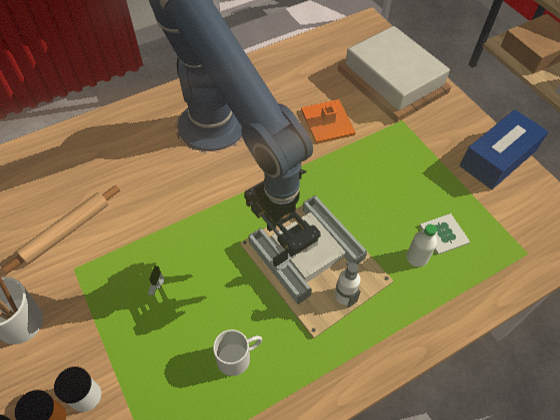

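>>> arm_command(steps=[[[1,-1.5,-0.8,-2.5,-0.04],[1,-3.0,-1.8,-1,-0.085],[1,-2.8,-2.1,-0.5,-0.085],[1,-2.6,-2.4,0,-0.085],[1,-2.3,-2.65,0,-0.085],[1,-2.1,-2.85,0,-0.085],[1,-1.8,-3.0,0,-0.085],[1,-1.5,-3.15,0,-0.085],[1,-1.0,-2.5,0,-0.085],[1,0,0,0,0]]])

```text
time: 21.32
position: [0.429, -0.3413, 0.2061]
ee_rot: [0.343, 0.939, 0.001, 0.024]
contact_force: [-1.0, 0.0, 0.2]
width: 1.0
```

```bash
python3 -c "
from h import *
to([.4265,-.361,.15],2.45);print(r.sense()['qpos'])"
```

```text
pos [ 0.429  -0.3413  0.2061] yaw 2.4402 t 21.32 w 1.0 tool cm [-0.83 -1.76  5.62] tilt [-0.045  0.017 -0.999] turn -0.01
[ 1.20353588  0.34611554 -0.74643012  1.85569232  0.26866958  0.99547747
  1.21957982]
```

>>> arm_command(steps=[[[1,-0.6,-1.2,1.5,-0.01],[1,-0.2,-0.5,1.5,0],[1,0,0,1.0,0],[1,0,0,0,0],[1,0,0,0,0]]])

```text
time: 21.73
position: [0.4243, -0.3622, 0.1646]
ee_rot: [0.342, 0.939, 0.001, 0.024]
contact_force: [0.4, -0.1, -0.1]
width: 1.001
```

```bash
python3 -c "
from h import *
to([.4265,-.361,.13],2.45);shot('wrist','w23')"
```

```text
pos [ 0.4243 -0.3622  0.1646] yaw 2.4427 t 21.73 w 1.001 tool cm [0.06 0.17 3.47] tilt [-0.044  0.018 -0.999] turn -0.007
```

View pics/w23.png

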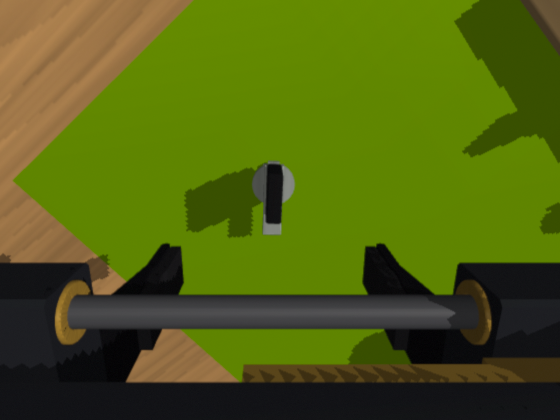

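```bash
python3 -c "
from h import *
crop('w23',235,150,315,250,7,'w23c')"
```

```text
(no output)
```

View pics/w23c.png

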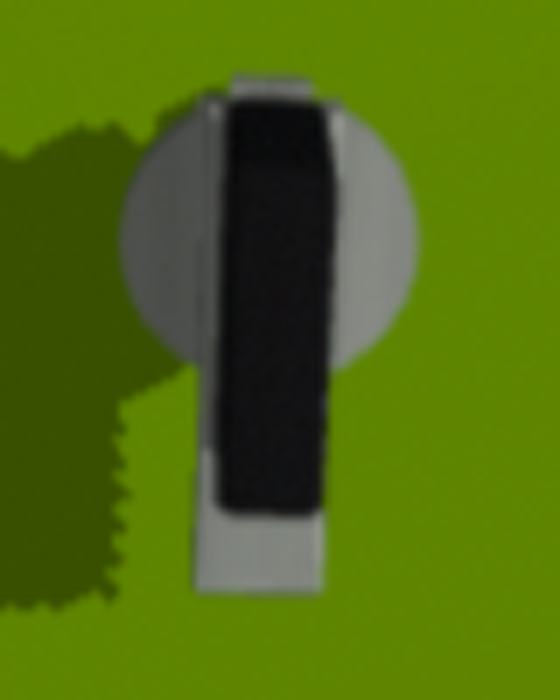

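```bash
python3 - <<'E'
from h import *
_,C=load("wrist","w23")
f=lambda p,z:unproj(C,np.array(p)/7+[235,150],z)
g=f([(230,172),(336,172),(323,514),(215,514)],.061);print(g.mean(0).round(4)); 
for k in range(4): d=g[(k+1)%4]-g[k];print(round(np.linalg.norm(d),4),round(np.arctan2(d[1],d[0]),4))
t=f([(195,590),(323,592)],.027).mean(0);print("tip",t.round(4)); s=f([(270,235)],.021)[0];print("sh",s.round(4))
d=t-s;print(np.linalg.norm(d),np.arctan2(d[1],d[0]))
to(np.r_[(s[:2]+g.mean(0)[:2])/2,.031],2.4)
E
```

```text
[ 0.4285 -0.3613  0.061 ]
0.011 0.8689
0.0383 -0.7248
0.0117 -2.2752
0.0383 2.3976
tip [ 0.461  -0.3903  0.027 ]
sh [ 0.4282 -0.3608  0.021 ]
0.04453064728672869 -0.7298490796098646
pos [ 0.4242 -0.3619  0.1647] yaw 2.4432 t 21.78 w 1.002 tool cm [ 0.33  0.09 13.37] tilt [-0.044  0.018 -0.999] turn 0.043
```

>>> arm_command(steps=[[[0.2,0.2,0.1,1.5,0.02],[0,0.1,0,2.2,0.01],[0,0,0,2.2,0],[0,0,0,2.2,0],[0,0,0,1.5,0],[0,0,0,0,0]]])

```text
time: 22.28
position: [0.4346, -0.3582, 0.0724]
ee_rot: [0.353, 0.935, -0.001, 0.03]
contact_force: [-0.5, 0.4, 0.1]
width: 0.63
```

```bash
python3 -c "
from h import *
to([.4284,-.361,.031],2.412);shot('wrist','w24')"
```

```text
pos [ 0.4346 -0.3582  0.0724] yaw 2.4188 t 22.28 w 0.63 tool cm [ 0.51 -0.71  4.1 ] tilt [-0.057  0.02  -0.998] turn 0.007
```

View pics/w24.png

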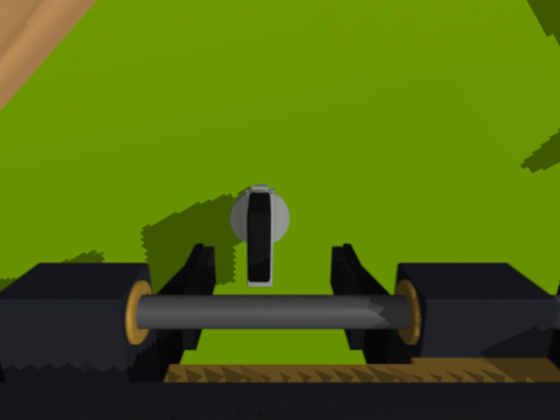

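>>> arm_command(steps=[[[0,0.3,-0.5,1.3,0.005],[0,0.2,-0.3,1.3,0],[0,0.1,0,1.0,0],[0,0,0,0.5,0],[0,0,0,0,0]]])

```text
time: 22.75
position: [0.4343, -0.3622, 0.0385]
ee_rot: [0.354, 0.935, -0.003, 0.037]
contact_force: [0.2, 0.2, -0.5]
width: 0.502
```

```bash
python3 -c "
from h import *
to([.4284,-.361,.031],2.412)"
```

```text
pos [ 0.4343 -0.3622  0.0385] yaw 2.417 t 22.75 w 0.502 tool cm [ 0.58 -0.32  0.71] tilt [-0.071  0.022 -0.997] turn 0.005
```

>>> arm_command(steps=[[[0,0.4,-0.2,0.4,0],[0,0.2,-0.1,0.3,0],[0,0,0,0,0]]])

```text
time: 23.0
position: [0.4298, -0.3609, 0.0327]
ee_rot: [0.353, 0.935, -0.003, 0.039]
contact_force: [-0.2, -0.6, -0.7]
width: 0.502
```

```bash
python3 -c "
from h import *
to([.4284,-.361,.032],2.412)"
```

```text
pos [ 0.4298 -0.3609  0.0327] yaw 2.4179 t 23.0 w 0.502 tool cm [ 0.11 -0.1   0.06] tilt [-0.075  0.022 -0.997] turn 0.006
```

>>> arm_command(steps=[[[-1,0.1,-0.1,0,0.005],[-1,0,0,0,0],[-1,0,0,0,0],[-1,0,0,0,0],[-1,0,0,0,0],[-1,0,0,0,0],[-1,0,0,0,0],[-1,0,0,0,0]]], squeeze=50)

```text
time: 23.67
position: [0.4288, -0.3616, 0.0338]
ee_rot: [0.356, 0.934, -0.003, 0.04]
contact_force: [0.4, 0.3, 0.1]
width: 0.136
```

```bash
python3 -c "
from h import *
to([.4284,-.361,.032],2.412);shot('wrist','w25')"
```

```text
pos [ 0.4288 -0.3616  0.0338] yaw 2.4118 t 23.67 w 0.136 tool cm [0.08 0.01 0.18] tilt [-0.077  0.022 -0.997] turn -0.0
```

View pics/w25.png

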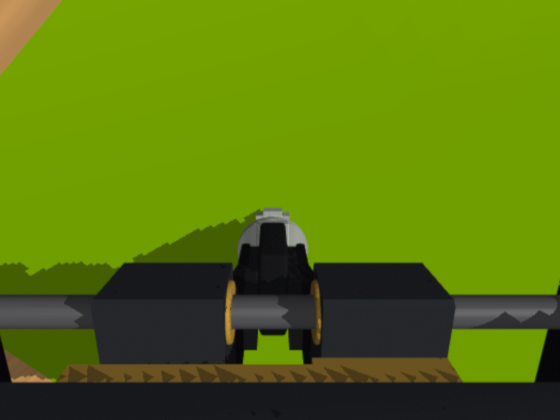

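>>> arm_command(steps=[[[-1,0,0,-1,0],[-1,0,0,-2,0],[-1,0,0,-3,0],[-1,0,0,-3.5,0],[-1,0,0,-3.5,0],[-1,0,0,-3,0],[-1,0,0,-1,0]]])

```text
time: 24.3
position: [0.4131, -0.3519, 0.2079]
ee_rot: [0.355, 0.934, -0.0, 0.033]
contact_force: [0.3, -0.2, -1.6]
width: 0.136
```

```bash
python3 - <<'E'
from h import *
to([.5314,.1085,.2],3.247)
s=r.sense(); y0=yaw(s); d=np.array([.5314,.1085])-s["position"][:2]; print(d,y0)
n=13
for k in range(n):
    a=y0+.835*(k+.5)/n; dx,dy=d/n*100; print(round(dx*np.cos(a)+dy*np.sin(a),2),round(dx*np.sin(a)-dy*np.cos(a),2))
E
```

```text
pos [ 0.4131 -0.3519  0.2079] yaw 2.4154 t 24.3 w 0.136 tool cm [21.73 42.28  0.41] tilt [-0.063  0.023 -0.998] turn -0.832
[0.11832992 0.46038416] 2.4154291986183694
1.57 3.3
1.35 3.4
1.13 3.48
0.9 3.54
0.67 3.59
0.44 3.63
0.21 3.65
-0.03 3.66
-0.26 3.65
-0.49 3.62
-0.73 3.58
-0.95 3.53
-1.18 3.46
```

>>> arm_command(steps=[[[-1,0.9,1.8,0,-0.035],[-1,1.35,3.4,0,-0.065],[-1,1.1,3.5,0,-0.065],[-1,0.9,3.5,0,-0.065],[-1,0.7,3.6,0,-0.065],[-1,0.45,3.6,0,-0.065],[-1,0.2,3.6,0,-0.065],[-1,0,3.6,0,-0.065],[-1,-0.2,3.0,0,-0.06]]])

```text
time: 25.05
position: [0.499, -0.054, 0.2021]
ee_rot: [0.08, 0.996, -0.014, 0.029]
contact_force: [-0.4, 0.2, -1.6]
width: 0.135
```

```bash
python3 - <<'E'
from h import *
to([.5314,.1085,.19],3.247);print(r.sense()["qpos"])
E
```

```text
pos [ 0.499  -0.054   0.2021] yaw 2.9812 t 25.05 w 0.135 tool cm [-0.53 16.58  0.87] tilt [-0.061 -0.023 -0.998] turn -0.266
[ 0.81733456  0.31583328 -0.97039631  1.9605632   0.36216373  0.97588034
  1.0861762 ]
```

>>> arm_command(steps=[[[-1,0.2,3.2,0,-0.05],[-1,0.1,3.4,0,-0.055],[-1,-0.1,3.4,0.2,-0.055],[-1,-0.3,3.2,0.3,-0.05],[-1,-0.4,1.5,0.3,-0.03],[-1,0,0,0,0],[-1,0,0,0,0]]])

```text
time: 25.63
position: [0.5054, 0.1129, 0.1839]
ee_rot: [-0.059, 0.998, -0.014, 0.022]
contact_force: [0.4, -0.2, -0.6]
width: 0.137
```

```bash
python3 - <<'E'
from h import *
to([.5314,.1085,.14],3.247);print(r.sense()["qpos"]);shot("wrist","w26")
E
```

```text
pos [0.5054 0.1129 0.1839] yaw -3.0238 t 25.63 w 0.137 tool cm [-2.34 -0.6   4.51] tilt [-0.043 -0.03  -0.999] turn 0.012
[ 0.49090709  0.40990765 -1.02242726  1.93353614  0.46791901  1.00634043
  0.94298943]
```

View pics/w26.png

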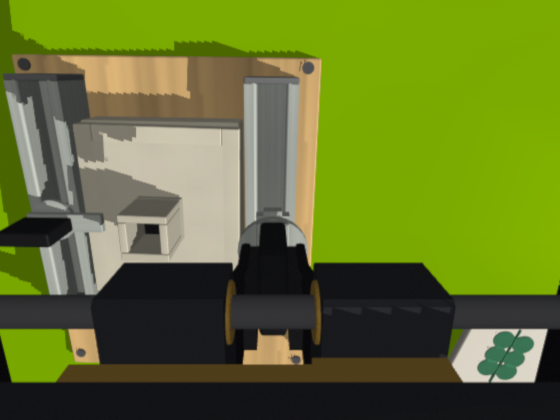

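```bash
python3 -c "
from h import *
crop('w26',60,100,260,270,4,'w26c')"
```

```text
(no output)
```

View pics/w26c.png

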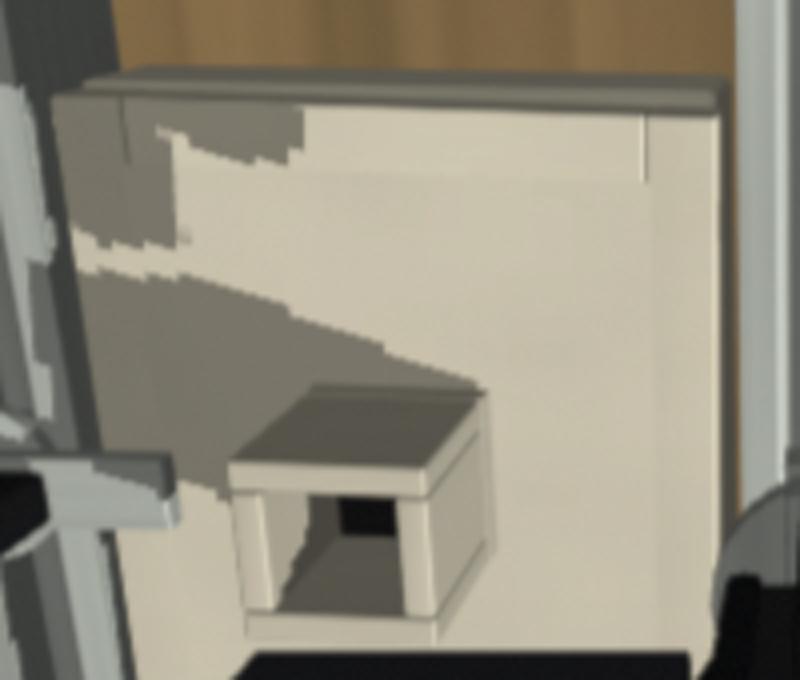

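>>> arm_command(steps=[[[-1,-1.2,-0.3,1.0,0.01],[-1,-1.0,-0.3,2.0,0],[-1,0,0,2.0,0],[-1,0,0,1.5,0],[-1,0,0,0,0],[-1,0,0,0,0]]])

```text
time: 26.18
position: [0.5314, 0.0965, 0.1169]
ee_rot: [-0.045, 0.999, -0.018, 0.022]
contact_force: [0.3, -0.1, -1.0]
width: 0.134
```

```bash
python3 - <<'E'
from h import *
to([.5314,.1085,.09],3.247);shot("wrist","w27");crop('w27',210,20,350,250,3,'w27c')
E
```

```text
pos [0.5314 0.0965 0.1169] yaw -3.0499 t 26.18 w 0.134 tool cm [-0.    1.29  2.65] tilt [-0.041 -0.037 -0.998] turn -0.014
```

View pics/w27c.png

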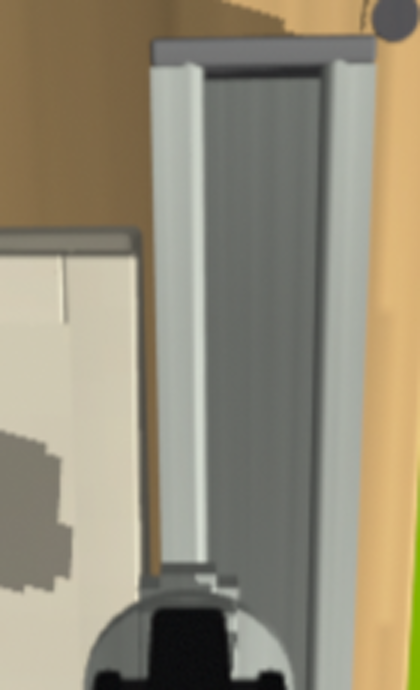

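```bash
python3 -c "
from h import *
g=lambda a:[(x/3+210,y/3+20) for x,y in a]
slot('w27',g([(152,70),(161,560)]),g([(376,68),(354,690)]))
slot('w27',g([(204,80),(208,560)]),g([(328,80),(314,640)]))
to([.5314,.1085,.083],.1055+np.pi)"
```

```text
yaws [np.float64(-3.0412), np.float64(-3.0333)]
tool x 0.0 edges y mm [-5.7 35.9] mid 15.11
tool x 0.04 edges y mm [-6.1 35.2] mid 14.55
tool x 0.08 edges y mm [-6.5 34.4] mid 13.98
yaws [np.float64(-3.0367), np.float64(-3.0361)]
tool x 0.0 edges y mm [ 4.3 27. ] mid 15.63
tool x 0.04 edges y mm [ 3.7 26.4] mid 15.03
tool x 0.08 edges y mm [ 3.1 25.7] mid 14.43
pos [0.5313 0.0961 0.1169] yaw -3.0503 t 26.23 w 0.129 tool cm [0.02 1.37 3.35] tilt [-0.041 -0.038 -0.998] turn -0.014
```

>>> arm_command(steps=[[[-1,0,0.9,0.3,-0.01],[-1,0,0.5,0.4,-0.005],[-1,0,0,0.4,0],[-1,0,0,0,0]]])

```text
time: 26.57
position: [0.5319, 0.1102, 0.1076]
ee_rot: [-0.052, 0.998, -0.018, 0.024]
contact_force: [-0.5, -0.6, -0.9]
width: 0.133
```

```bash
python3 - <<'E'
from h import *
to([.5314,.1085,.09],3.247);shot("wrist","w28");crop('w28',210,20,350,250,3,'w28c')
E
```

```text
pos [0.5319 0.1102 0.1076] yaw -3.0365 t 26.57 w 0.133 tool cm [ 0.15 -0.1   1.76] tilt [-0.046 -0.039 -0.998] turn -0.0
```

View pics/w28c.png

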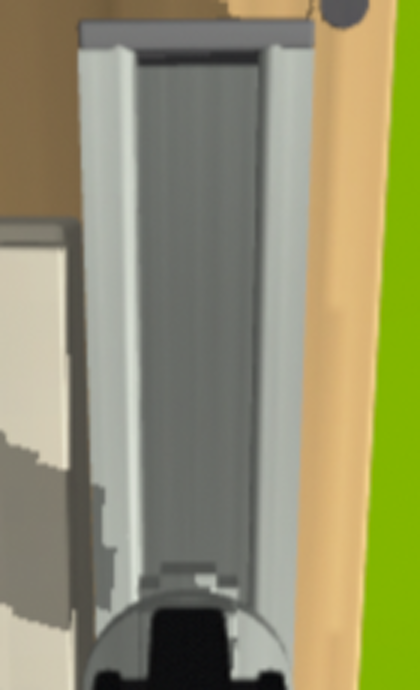

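```bash
python3 -c "
from h import *
g=lambda a:[(x/3+210,y/3+20) for x,y in a]
slot('w28',g([(78,52),(94,600)]),g([(314,52),(294,670)]))
slot('w28',g([(134,60),(140,560)]),g([(262,60),(252,600)]))"
```

```text
yaws [np.float64(-3.0384), np.float64(-3.0349)]
tool x 0.0 edges y mm [-19.3  22. ] mid 1.34
tool x 0.04 edges y mm [-19.3  21.9] mid 1.27
tool x 0.08 edges y mm [-19.3  21.8] mid 1.21
yaws [np.float64(-3.0404), np.float64(-3.0353)]
tool x 0.0 edges y mm [-9.8 13. ] mid 1.61
tool x 0.04 edges y mm [-9.7 12.9] mid 1.6
tool x 0.08 edges y mm [-9.6 12.8] mid 1.58
```

>>> arm_command(steps=[[[-1,0,0.2,0.5,0],[-1,0,0,0.6,0],[-1,0,0,0.4,0],[-1,0,0,0,0]]])

```text
time: 26.95
position: [0.533, 0.1127, 0.0922]
ee_rot: [-0.052, 0.998, -0.018, 0.025]
contact_force: [-0.3, -0.6, -1.5]
width: 0.135
```

```bash
python3 - <<'E'
from h import *
to([.5314,.1085,.07],3.247);shot("wrist","w29");crop('w29',200,0,340,230,3,'w29c');print(r.sense()["contact_force"])
E
```

```text
pos [0.533  0.1127 0.0922] yaw -3.0356 t 26.95 w 0.135 tool cm [ 0.31 -0.31  2.22] tilt [-0.048 -0.038 -0.998] turn 0.001
[ 0.4755413  -0.34017563 -1.3690096 ]
```

View pics/w29c.png

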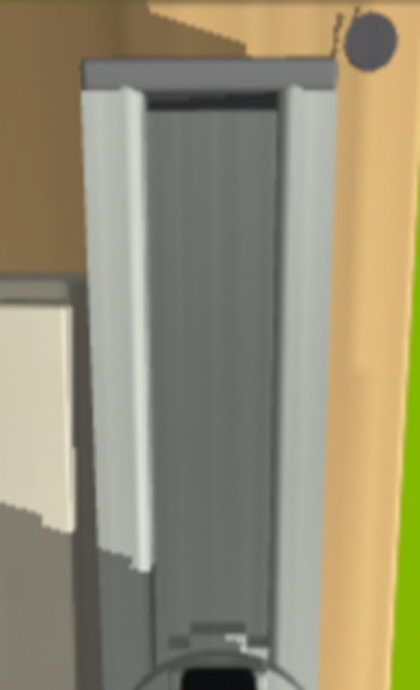

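```bash
python3 -c "
from h import *
g=lambda a:[(x/3+200,y/3) for x,y in a]
slot('w29',g([(82,92),(104,660)]),g([(335,92),(318,660)]))
slot('w29',g([(146,110),(153,640)]),g([(281,110),(272,600)]))"
```

```text
yaws [np.float64(-3.035), np.float64(-3.0341)]
tool x 0.0 edges y mm [-21.8  18.9] mid -1.44
tool x 0.04 edges y mm [-21.9  18.7] mid -1.56
tool x 0.08 edges y mm [-21.9  18.6] mid -1.67
yaws [np.float64(-3.0438), np.float64(-3.0376)]
tool x 0.0 edges y mm [-12.4  10. ] mid -1.23
tool x 0.04 edges y mm [-12.2  10. ] mid -1.1
tool x 0.08 edges y mm [-11.9  10. ] mid -0.97
```

>>> arm_command(steps=[[[-1,0,-0.12,0.3,0],[-1,0,0,0.6,0],[-1,0,0,0.5,0]]])

```text
time: 27.25
position: [0.5349, 0.1111, 0.0784]
ee_rot: [-0.052, 0.998, -0.018, 0.026]
contact_force: [0.2, 0.9, -0.9]
width: 0.129
```

```bash
python3 - <<'E'
from h import *
to([.5314,.1085,.07],3.247);print(r.sense()["contact_force"])
E
```

```text
pos [0.5349 0.1111 0.0784] yaw -3.036 t 27.25 w 0.129 tool cm [ 0.42 -0.19  0.83] tilt [-0.05  -0.038 -0.998] turn 0.0
[ 0.18502117  0.88893834 -0.93682849]
```

>>> arm_command(steps=[[[-1,0,0,0.5,0],[-1,0,0,0.5,0],[-1,0,0,0.3,0]]])

```text
time: 27.5
position: [0.5359, 0.1102, 0.0695]
ee_rot: [-0.052, 0.998, -0.022, 0.026]
contact_force: [-15.3, -4.7, 45.1]
width: 0.133
```

```bash
python3 - <<'E'
from h import *
to([.5314,.1085,.07],3.247);print(r.sense()["contact_force"],r.sense()["qpos"])
E
```

```text
pos [0.5359 0.1102 0.0695] yaw -3.0373 t 27.5 w 0.133 tool cm [ 0.46 -0.13 -0.07] tilt [-0.049 -0.046 -0.998] turn -0.001
[-15.33553803  -4.74187     45.09519829] [ 0.33841704  0.58862487 -0.85876052  1.97582838  0.68445783  0.84510596
  0.76553434]
```

>>> arm_command(steps=[[[-1,0,0,0,0],[-1,0,0,0,0.06],[-1,0,0,0,0.11],[-1,0,0,0,0.11],[-1,0,0,0,0.11],[-1,0,0,0,0.11]]])

```text
time: 28.0
position: [0.5365, 0.1116, 0.0703]
ee_rot: [0.207, 0.978, -0.014, 0.032]
contact_force: [-0.7, 1.2, -1.8]
width: 0.134
```

```bash
python3 - <<'E'
from h import *
to([.536,.109,.07],1.676);print(r.sense()["contact_force"],r.sense()["wrist_torque"])
E
```

```text
pos [0.5365 0.1116 0.0703] yaw 2.7247 t 28.0 w 0.134 tool cm [-0.05 -0.26  0.04] tilt [-0.068 -0.013 -0.998] turn 1.049
[-0.71898835  1.1809855  -1.83228885] [ 0.12762089 -0.03033282 -0.03705064]
```

>>> arm_command(steps=[[[-1,0,-0.1,0,0.11],[-1,0,0,0,0.11],[-1,0,0,0,0.11],[-1,0,0,0,0.11],[-1,0,0,0,0.11],[-1,0,0,0,0.11]]])

```text
time: 28.5
position: [0.5395, 0.1105, 0.0701]
ee_rot: [0.527, 0.849, -0.0, 0.037]
contact_force: [0.7, -0.7, 0.7]
width: 0.137
```

```bash
python3 - <<'E'
from h import *
to([.536,.109,.07],1.676);print(r.sense()["contact_force"],r.sense()["wrist_torque"])
E
```

```text
pos [0.5395 0.1105 0.0701] yaw 2.03 t 28.5 w 0.137 tool cm [ 0.02 -0.38 -0.01] tilt [-0.063  0.039 -0.997] turn 0.354
[ 0.72213454 -0.68245824  0.66379464] [-0.14300158 -0.19076607  0.00608002]
```

>>> arm_command(steps=[[[-1,0,0,0,0.1],[-1,0,0,0,0.1],[-1,0,0,0,0.1],[-1,0,0,0,0.04],[-1,0,0,0,0]]])

```text
time: 28.92
position: [0.5422, 0.1102, 0.0703]
ee_rot: [0.67, 0.741, 0.007, 0.039]
contact_force: [-1.1, 1.0, 0.9]
width: 0.137
```

```bash
python3 - <<'E'
from h import *
to([.536,.109,.07],1.676);print(r.sense()["contact_force"],r.sense()["wrist_torque"]);shot("wrist","w30")
E
```

```text
pos [0.5422 0.1102 0.0703] yaw 1.6695 t 28.92 w 0.137 tool cm [-0.05 -0.63 -0.  ] tilt [-0.048  0.063 -0.997] turn -0.007
[-1.11697983  0.98681616  0.90717506] [-0.05438203  0.16778601 -0.03145742]
```

View pics/w30.png

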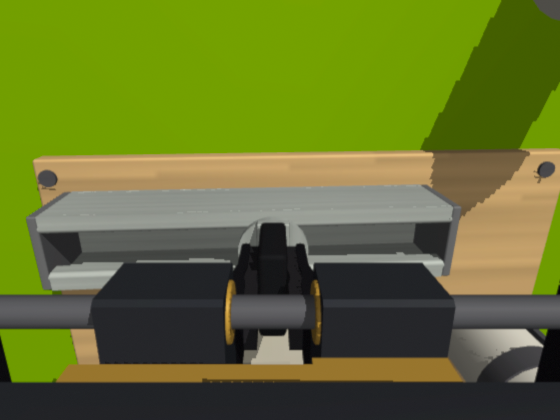

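Turned; release and lift.

>>> arm_command(steps=[[[-1,0,0,0.15,-0.005],[0,0,0,0,0],[0,0,0,0,0],[0,0,0,0,0],[0,0,0,0,0],[0,0,0,0,0],[0.2,0,0,-1,0],[0.5,0,0,-2.5,0],[1,0,0,-3.5,0],[1,0,0,-3.5,0]]])

```text
time: 29.8
position: [0.53, 0.1134, 0.1707]
ee_rot: [0.665, 0.746, 0.0, 0.033]
contact_force: [1.6, 0.5, -0.0]
width: 0.712
```

>>> arm_command(steps=[[[1,-1,0,-3,0],[1,-3,0,-2,0],[1,-3.5,0,-1,0],[1,-3.5,0,0,0],[1,-2,0,0,0],[1,0,0,0,0]]])

```text
time: 30.3
position: [0.5459, -0.0119, 0.2545]
ee_rot: [0.661, 0.75, 0.009, 0.04]
contact_force: [0.8, 0.1, 0.1]
width: 0.997
```

```bash
python3 - <<'E'
from h import *
to([.536,.109,.07],1.676);shot("wrist","w31");shot("scene","s31");crop('s31',210,180,390,330,4,'s31c');shot("top","t31")
E
```

```text
pos [ 0.5459 -0.0119  0.2545] yaw 1.6952 t 30.3 w 0.997 tool cm [13.01 -0.67 17.83] tilt [-0.049  0.066 -0.997] turn 0.019
```

View pics/w31.png

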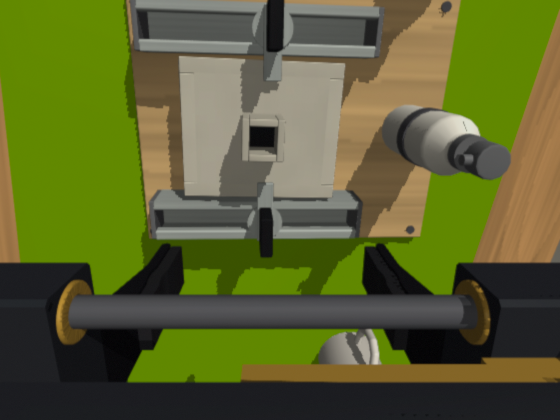

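View pics/s31c.png

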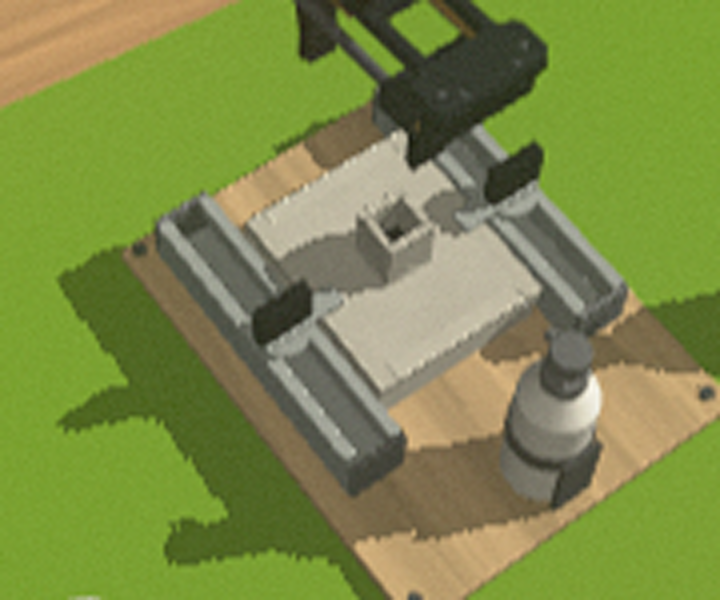

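```bash
python3 -c "
from h import *
crop('w31',120,0,400,260,2.8,'w31c')"
```

```text
(no output)
```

View pics/w31c.png

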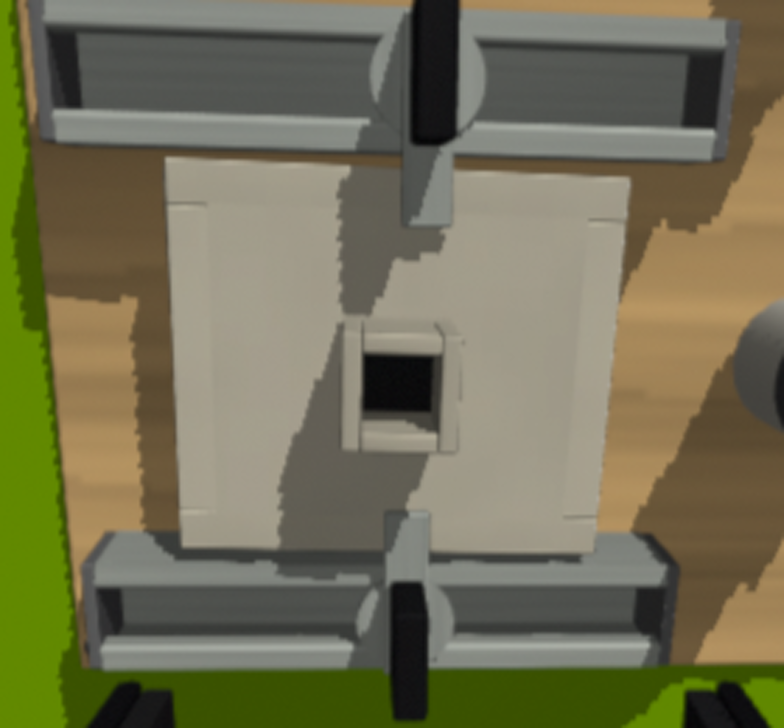

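```bash
python3 - <<'E'
from h import *
_,C=load("wrist","w31")
f=lambda p,z:unproj(C,np.array(p)/2.8+[120,0],z)[:,:2]
c=f([(166,158),(629,179),(594,552),(181,548)],.055)
a=.1055;ex=np.array([np.cos(a),np.sin(a)]);ey=np.array([-ex[1],ex[0]]);c0=np.array([.541,.018])
M=lambda q:(np.c_[(q-c0)@ex,(q-c0)@ey]*1000).round(1)
print("cover",M(c),M(c).mean(0))
for k in range(4): d=c[(k+1)%4]-c[k];print(round(np.linalg.norm(d),4),round(np.arctan2(d[1],d[0]),4))
print("Linner",M(f([(50,142),(712,160)],.053)),"Rinner",M(f([(105,565),(663,583)],.053)),"Router",M(f([(90,668),(668,668)],.053)))
print("tongue tips R",M(f([(385,512),(430,512)],.063)),"L",M(f([(402,224),(452,226)],.063)))
E
```

```text
cover [[-69.2  66.8]
 [ 78.7  64.1]
 [ 77.2 -63.8]
 [-71.8 -62.4]] [3.725 1.175]
0.148 0.0876
0.128 -1.4774
0.149 -3.0455
0.1292 1.6563
Linner [[-105.    70.6]
 [ 106.2   70.6]] Rinner [[-99.3 -69.6]
 [104.8 -76.7]] Router [[-108.  -110. ]
 [ 110.3 -111.7]]
tongue tips R [[  0.4 -46.5]
 [ 16.1 -46.4]] L [[ 4.9 48.9]
 [20.8 48.6]]
```

```bash
python3 - <<'E'
from h import *
C=camRt("scene"); im=cv2.imread("pics/s31.png")
a=.1055;c0=np.array([.5415,.0165])
def W(x,y,z,a=a,c=c0): return [c[0]+np.cos(a)*x-np.sin(a)*y,c[1]+np.sin(a)*x+np.cos(a)*y,z]
k=6;x0,y0,x1,y1=250,195,360,290
big=cv2.resize(im[y0:y1,x0:x1],None,fx=k,fy=k,interpolation=cv2.INTER_CUBIC)
cv2.imwrite("pics/s31p.png",big)
big2=big.copy()
def line(P,col):
    q=((proj(C,np.array(P))-[x0,y0]+.5)*k).astype(int)
    cv2.polylines(big2,[q.reshape(-1,1,2)],False,col,1)
sq=lambda L,Wd,z,**kw:[W(L*i,Wd*j,z,**kw) for i,j in((1,1),(1,-1),(-1,-1),(-1,1),(1,1))]
line(sq(.075,.065,.055,a=.088,c=c0+[.003,0]),(0,0,255)); line(sq(.075,.065,.041),(255,0,0)); line(sq(.075,.065,.012),(0,255,255))
for s in(1,-1):line([W(.105,.091*s-.0205,.053),W(.105,.091*s+.0205,.053),W(-.105,.091*s+.0205,.053),W(-.105,.091*s-.0205,.053),W(.105,.091*s-.0205,.053)],(255,255,0))
cv2.imwrite("pics/s31o.png",big2)
E
```

```text
(no output)
```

View pics/s31p.png

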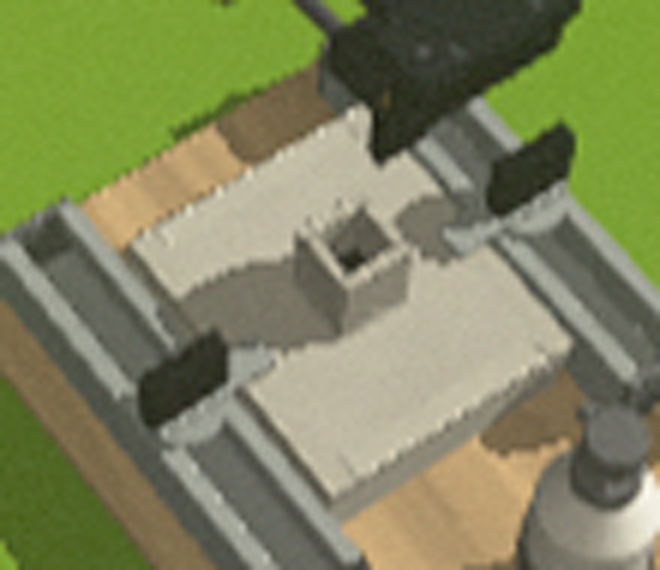

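View pics/s31o.png

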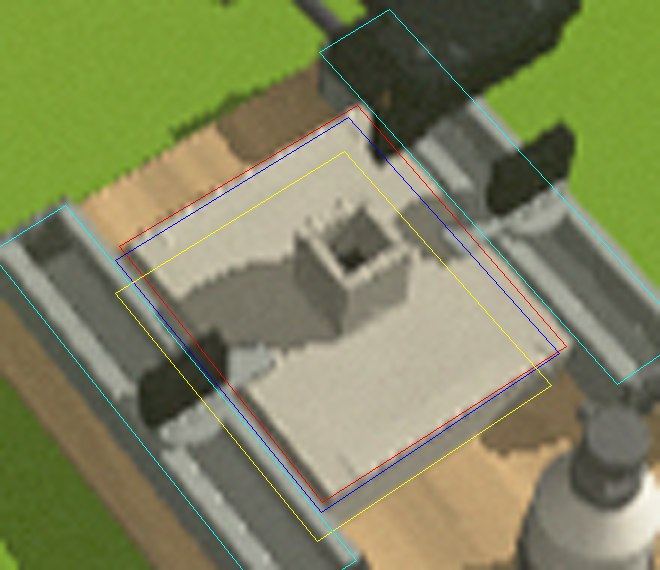

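```bash
cat > tri.py <<'E'
from h import *
from scipy.optimize import least_squares
def tri(obs):
    def res(X): return np.concatenate([(proj(C,X)-p).ravel() for C,p in obs])
    s=least_squares(res,[.54,.02,.05]); return s.x,s.fun
E
python3 - <<'E'
from tri import *
w=lambda fn:load("wrist",fn)[1]
S=camRt("scene");w26,w31,w11=w("w26"),w("w31"),w("w11")
D={"-x-y":[(w26,(73.2,124.2)),(w31,(184.6,195.7)),(w11,(344.8,264))],"-x+y":[(w26,(240,128)),(w31,(179.3,56.4)),(w11,(202.4,264))],
"+x-y":[(w31,(332.1,197.1)),(w11,(354,92.8))],"+x+y":[(w31,(344.6,63.9)),(w11,(191.6,93.6))]}
for k,v in D.items(): x,f=tri(v);print(k,x.round(4),f.round(1))
E
```

```text
-x-y [ 0.4754 -0.0516  0.0536] [-2.  -0.5 -0.5 -0.6 -1.8 -1.7]
-x+y [0.4633 0.0777 0.0525] [-1.6  0.3 -1.7 -0.9 -0.7 -1.6]
+x-y [ 0.6242 -0.0379  0.0553] [-0.3  0.6 -0.4 -0.2]
+x+y [0.6121 0.0898 0.056 ] [-0.2  0.2 -0.2 -0.1]
```

>>> arm_command(steps=[[[1,-3,0,-2,0],[1,-3.5,0,-1,0],[1,-3.5,0,0,0],[1,-3.5,0,0,0],[1,-3.5,0,0,0],[1,-3.5,0,0,0],[1,-3.5,0,0,0],[1,-2,0,0,0],[1,0,0,0,0],[1,0,0,0,0]]])

```text
time: 31.28
position: [0.5856, -0.2442, 0.2924]
ee_rot: [0.641, 0.767, 0.013, 0.032]
contact_force: [0.6, 0.6, -0.7]
width: 1.001
```

```bash
python3 - <<'E'
from h import *
to([.536,.109,.07],1.676);shot("scene","s40");shot("top","t40")
crop("s40",210,170,390,320,4,"s40c");crop("t40",205,120,325,250,5,"t40c")
E
```

```text
pos [ 0.5856 -0.2442  0.2924] yaw 1.7486 t 31.28 w 1.001 tool cm [36.36  0.08 21.1 ] tilt [-0.033  0.061 -0.998] turn 0.073
```

View pics/s40c.png

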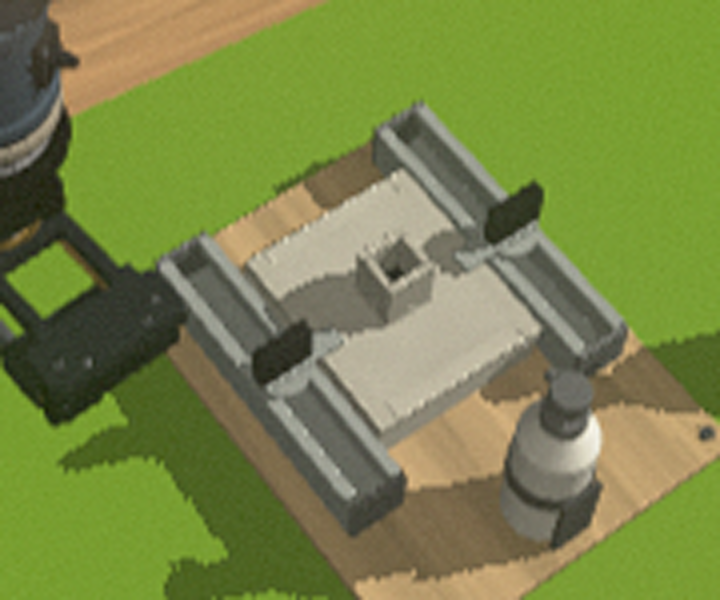

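View pics/t40c.png

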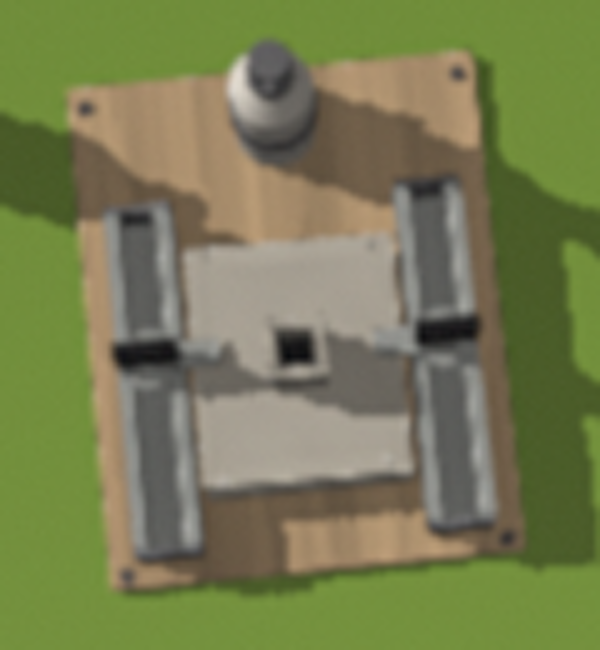

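View pics/t40.png

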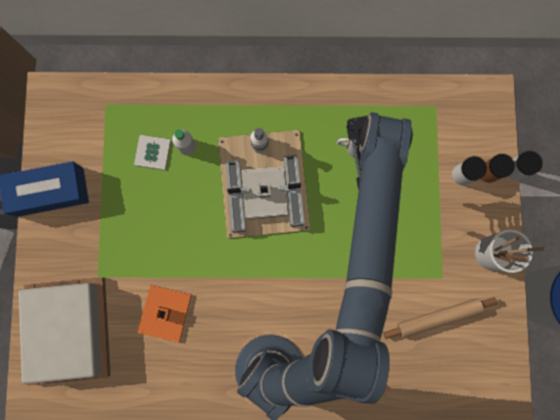

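```bash
python3 -c "
from cell import r
print(r.finish_job())"
```

```text
the job is handed in; nothing more can be done
None
```

The mould is closed and held down, and the job is handed in at about 31 s of simulated time.

- **Spray:** I pressed the nozzle cap to its stop. It held steady at about 18 N and z = 0.163 m, against about 0.170 m when up, then I let it up. After the first press I eased off until the cap came part way up, then pressed it down again, so it went down twice. The last picture shows it up.
- **Cover:** I set the grey cover over the tile model, long side to long side. Its corners measure 53–56 mm above the bench, against 55 mm when seated.
- **Hold-downs:** Two were on the bench, and I fitted one in each strut. Each went in until the shoulder stopped on the strut at the expected height, then got a quarter turn. In the last pictures both tongues lie across, over the rim.

**Last checks:** The scene and top pictures show everything in place and the robot clear of the mould. The mug was partly behind the arm in the last top picture, but an earlier one showed it where it started. The powder bottle and sample tile look unmoved.

**One check is not perfect:** the cover sits about 2.5–3 mm towards the bottle and is turned about 1°, right at the limit of its 3 mm play. I left it there because it measured flat and fully down.

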